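Pack a radio module on end in its shipping carton and fold the flaps shut

ROBOT

A 6-joint arm with a two-finger parallel gripper is mounted at the origin on a cart in front of the work surface, level with it; the furniture and walls round the work are solid. World frame = base frame: x ahead of the robot, y to its left, z up, the work surface at z = 0. Lengths are in m, angles in degrees, forces in N, time in s.
With the tool pointing down it reaches from about 0.3 to 0.75 m from the base axis. Payload 8.5 kg.
Tool frame: the origin (TCP) lies midway between the tips of the shut fingers; the grasp point (between the pads) lies 19 mm behind it; z points along the fingers, y is the line along which they close (so a half turn about z gives the same grasp; the last joint's range is limited). The gripper opens to 85 mm and grips with 20 to 120 N. Pads are 22 mm wide; open, the fingers measure 114 mm over their backs; the gripper's body (76 mm by 85 mm) begins 54 mm behind the grasp point. The pads swing forward as they close: fully open they stand 13 mm farther back than shut.
Start: joints at [-78.054, 21.807, 74.336, -0, 83.858, -12.336], TCP at [0.226, -0.501, 0.231] pointing down, gripper open.
Joint ranges: [-178.18, 178.18], [-50.72, 133.34], [12.68, 142.11], [-81.47, 261.47], [9.98, 163.14], [-165.26, 165.26]. Speed limits (degrees/s): [136.94, 136.94, 180, 180, 180, 180].

INTERFACE

Orientations are given as a 3x3 rotation matrix whose columns are the frame's x, y, z axes.
In Python, from rig import env gives the robot as it stands. The module is installed in compiled form; this text tells all that it offers.
- The arm moves only by the tool jog_arm, never from a script. Its argument "targets" is a list of rows, each a list of 6 numbers: the shift along the tool's x, y, z in cm, then the turn, a rotation vector about the tool's x, y, z in degrees. A call has 1 to 8 rows; each row is the pose to reach, as a shift and turn from the pose commanded when the call began, along the tool's axes at that moment; what a row does not reach only later rows make up. A row lasts 1/12 s, in which the tool goes at most 41.7 mm and 7.16 degrees, less where a joint would pass 70% of its speed; a pose out of reach is approached as far as the arm can. A call with a gripper value outside its range is refused whole. "hand" is the opening, from 0 (shut) to 1 (fully open), set as the call begins (left out, the last holds). The fingers move at their own pace and stop on an object; "newtons" is the grip in N (left out, the last holds). Time passes only in rows, so rows that repeat a pose let the fingers close. It gives the time, the measured TCP pose, the force, the opening and the grip force at its end, in the units of the state.
- env.observe(): the state, without advancing time (a new reading comes with each control period).
- env.get_image(name): name is "scene" or "top"; returns a dict with "frame" (400x640x3 uint8, red, green, blue), "depth" (400x640 float32, m along the optical axis (not along the pixel's ray), 0 where there is no reading), "fovy" (degrees; the focal length in pixels is half the picture's height over the tangent of half this angle, whatever the lens; pixels are square), "cx", "cy" (the principal point, pixels), "k1" (the pictures are not rectified: a ray, as slopes to the right and down, at radius r is drawn at 1 + k1 r^2 times it, then the intrinsics apply), "cam_to_world" (4x4, takes a point from camera to world coordinates). Camera axes: x right, y down, z forward; pixel columns grow to the right and rows downward; lengths in m; the calibration is good to about 2 mm. A picture is of the moment at which its call begins.
- env.close_job(): hands the job in; it is judged then, once.
Trained networks look in the newest picture that a camera, given by its name, has taken for a name from the list of things; names that differ only in an ending like _2 or _b are one class to them, and where a whole thing is asked for, a point or a joint stands for the part that bears it (a point fixed in the world has none). Each returns a list of dicts, best first, with "score" (0 to 1); they miss things now and then, are a little off and sometimes report something else, mostly with a low value. They report only what shows in the picture. A call takes as long as a camera call. They do not tell look-alikes from the thing itself.
- env.regions_of(camera, target): "pixels" (400x640 bool, what is visible of it) and "point" ([row, column] in pixels, amid what is visible of it).
The state is a dict: "time_s": time; "q": joint angles; "qvel": joint speeds; "joint_efforts": joint torques, N m; "position": TCP position; "tool_rot": TCP orientation; "ft_force": force on the tool from outside, world axes, zero at the start; "wrist_torque": the same for the moment, N m; "grip_width": finger opening in m; "gripper_force": force on a finger pad.
Only numpy, scipy, OpenCV 4.12 (cv2) and the standard library are available. Lean on these libraries where they do the work, as an engineer would, in place of code of your own. Each camera call takes 0.05 s, during which the arm holds its last target. There are 200 camera calls.

TASK

Pack the black radio module for shipping: stand it on its plain end on the bench, aerial end up, and let go; then take it again and lower it, still aerial end up, all the way down into the foam pocket of the open cardboard carton. Once it is let go there, close the carton by folding its flaps flat: first the two narrow end flaps, next the short one of the two wide flaps, and last the long wide flap over it. Leave the other things on the bench where they are.

Things in the scene. Friction and masses are not known exactly. Their poses are not given: they have to be found in the camera images.
- module: black hand-held radio module, 115 x 60 x 29 mm, lying flat, face up. Origin: centre of the underside. x along its length from the plain flat end (-58 mm) to the aerial end (+58 mm), z out of its face. Body: y -33 to +27, z 0 to 29 mm (0 to 24 where x is over 29). Aerial stub 10 mm across at x 44, y 14, up to z 41; connector block x 35 to 52, y -30 to -1, up to z 28. 0.12 to 0.24 kg
- module_mid (a point): middle of the module's body, at (0, -3, 14.5) mm in its frame. Grasp the module across its width (y, 58 to 60 mm). Stood on its plain end it is 116 mm tall on a 60 x 29 mm foot, its x axis points up and this point is 58 mm above the bench
- carton: small brown cardboard carton, open at the top, fixed to the bench; outside 84 (its x) by 126 mm (its y), inside 76 x 118 mm, floor 4 mm. Origin: centre of its underside, z up. The two end walls (-y, +y) are 126 mm high, the -x wall 130, the +x wall 134 mm. Each wall carries a 3 mm thick flap on its top edge, which starts open, slanting outward
- flap_end_l (a joint): narrow end flap on the carton's +y wall, 74 mm wide, 40 mm long; hinge line along x at y = +61, z = 126 mm in the carton's frame. 0 rad = folded flat shut towards the middle, 1.57 = upright, more = slanting outward (up to 2.5). It stays where it is left
- flap_end_r (a joint): narrow end flap on the carton's -y wall, like the other; hinge line at y = -61, z = 126 mm; 0 rad = shut, 1.57 = upright
- flap_short (a joint): short wide flap on the carton's -x wall, 124 mm wide, 40 mm long; hinge line along y at x = -40, z = 130 mm; 0 rad = shut (lies on the end flaps), 1.57 = upright
- flap_long (a joint): long wide flap on the carton's +x wall, 124 mm wide, 56 mm long; hinge line along y at x = +40, z = 134 mm; 0 rad = shut (overlaps the short flap by 16 mm), 1.57 = upright
- carton_mouth (a point): centre of the carton's mouth, 126 mm above its origin
- driver_red: red-handled screwdriver, 180 mm, lying on the bench: leave alone
- cutters: red-handled cutting pliers, 146 x 44 mm, 11 mm high: leave alone
- cell_0: grey flat battery cell, 53 x 34 x 10 mm: leave alone
- solder_reel: reel of solder wire, 56 mm across, 29 mm high: leave alone
- tape_roll: black roll of tape, 62 mm across, 19 mm high: leave alone
- marker_pen: white and blue marker pen, 135 mm, 16 mm high: leave alone
- tape_measure: yellow tape measure, 35 x 80 mm, 62 mm high: leave alone
- foam_pocket (a point): centre of the inner floor, 4 mm above the carton's origin. Grey foam, up to 54 mm above the bench, leaves a central pocket of 38 mm (carton's x) by 68 mm (carton's y) down to this floor: the module stands in it with its width along the carton's y, its face to either side, its top then 120 mm above the bench
There are look-alikes about, which are no part of the job. Leave any pink look-alike of the module alone. There is more than one size of the carton; the job needs the larger.

How it is judged:
By the outcome, as a careful person would: the job done as asked, in the order asked, and still so for the second after the job is handed in, with the robot touching nothing.
It also fails if it takes over 72 s, if anything falls off the work surface, if the arm or the gripper's body presses on something with over 40 N, if the wrist force passes 120 N, or if a joint passes its speed limit or range.

## Working session

There is one attempt and no reset: what is moved stays moved. The work goes in short steps, Python scripts to look and compute and a tool call to move; the robot and the scene stay as the last step left them, time stands still between calls to the robot, and variables do not carry over. Pictures are saved under pics/ and viewed, at most 10 in all, crops included, and the job is handed in when it is done.

Besides the shell and the picture viewer there is one more tool, called after "Call:" as a command line: name --pt "numbers of a row" for each row, then --argument value for the rest. jog_arm: Moves the arm, as the interface text tells. Its arguments: {"type":"object","properties":{"targets":{"type":"array","items":{"type":"array","items":{"type":"number"}}},"hand":{"type":"number"},"newtons":{"type":"number"}},"required":["targets"]}

```bash
mkdir -p pics
cat > h.py <<'E'
import numpy as np, cv2
from rig import env
def cloud(im):
    h,w=im["depth"].shape
    f=h/2/np.tan(np.radians(im["fovy"])/2)
    K=np.array([[f,0,im["cx"]],[0,f,im["cy"]],[0,0,1.]])
    c,r=np.meshgrid(np.arange(w),np.arange(h))
    p=np.stack([c,r],-1).reshape(-1,1,2).astype(np.float64)
    u=cv2.undistortPointsIter(p,K,np.array([im["k1"],0,0,0.]),None,None,(3,50,1e-9)).reshape(h,w,2)
    d=im["depth"].astype(float)
    P=np.dstack([u*d[...,None],d])
    T=im["cam_to_world"]
    W=P@T[:3,:3].T+T[:3,3]
    W[d==0]=np.nan
    return W
def save(im,n,crop=None,s=1):
    f=im["frame"][...,::-1]
    if crop: r0,r1,c0,c1=crop; f=f[r0:r1,c0:c1]
    cv2.imwrite("pics/"+n,cv2.resize(np.ascontiguousarray(f),None,fx=s,fy=s,interpolation=cv2.INTER_CUBIC))
E
python3 - <<'E'
from h import *
for n in("scene","top"):
    im=env.get_image(n); save(im,n+"0.png",None,1.25); W=cloud(im)
    print(n,im["fovy"],im["k1"],im["cam_to_world"][:3,3])
    for t in("module","carton"):
        for d in env.regions_of(n,t):
            m=d["pixels"]; P=W[m]; print(t,round(d["score"],2),d["point"],m.sum(),np.nanmedian(P,0).round(3),np.nanmin(P,0).round(3),np.nanmax(P,0).round(3),im["frame"][m].mean(0).round())
print(env.observe())
E
```

```text
scene 53.46668533070596 -0.03161148260044052 [-0.15603018  0.61580677  0.96250478]
module 0.75 [258.4, 331.0] 785 [0.388 0.102 0.026] [ 0.337  0.033 -0.005] [0.465 0.158 0.042] [201. 146. 170.]
module 0.55 [248.7, 278.3] 712 [0.518 0.197 0.026] [ 0.483  0.13  -0.003] [0.568 0.249 0.043] [43. 37. 36.]
module 0.5 [200.0, 372.0] 76 [ 0.498 -0.19   0.007] [ 0.467 -0.202 -0.002] [ 0.535 -0.156  0.012] [159.  85.  78.]
carton 0.96 [287.8, 296.7] 1267 [0.348 0.257 0.08 ] [ 0.333  0.204 -0.004] [0.455 0.291 0.097] [150. 124.  91.]
carton 0.81 [198.2, 343.3] 2810 [ 0.512 -0.046  0.113] [ 0.448 -0.232 -0.003] [0.69  0.037 0.181] [129. 104.  75.]
top 47.81672484509149 -0.06560607830304147 [0.30908687 0.01367629 1.21540945]
module 0.83 [241.5, 288.5] 969 [0.397 0.096 0.028] [ 0.342  0.041 -0.003] [0.452 0.158 0.041] [203. 167. 196.]
module 0.77 [192.9, 257.7] 939 [0.529 0.185 0.028] [ 0.488  0.127 -0.   ] [0.574 0.245 0.043] [43. 34. 34.]
carton 0.84 [189.5, 350.7] 3646 [ 0.533 -0.055  0.129] [ 0.453 -0.161 -0.007] [0.63  0.036 0.184] [139. 115.  89.]
carton 0.7 [250.2, 230.2] 949 [0.367 0.238 0
[... 176 characters left out ...]
5872e+01, -1.23362934e+01]), 'qvel': array([ 0.10447472, -0.0731507 , -0.06963055,  0.00546096,  0.03879729,
        0.05452207]), 'joint_efforts': array([-1.70811149e-03, -4.47894609e+01, -2.31141543e+01, -2.79463020e-04,
        2.21459988e-03, -7.44441581e-05]), 'position': array([ 0.22616459, -0.50123764,  0.23111905]), 'tool_rot': array([[ 9.11521835e-01,  4.11251670e-01, -9.13101299e-05],
       [ 4.11251662e-01, -9.11521707e-01,  4.97791736e-04],
       [ 1.21486517e-04, -4.91299479e-04, -9.99999872e-01]]), 'ft_force': array([-0.38851378, -0.10237733, -0.26431664]), 'wrist_torque': array([ 0.00298788, -0.01253491,  0.00905897]), 'gripper_force': 0.0, 'grip_width': 0.08557033317599087}
```

View pics/top0.png

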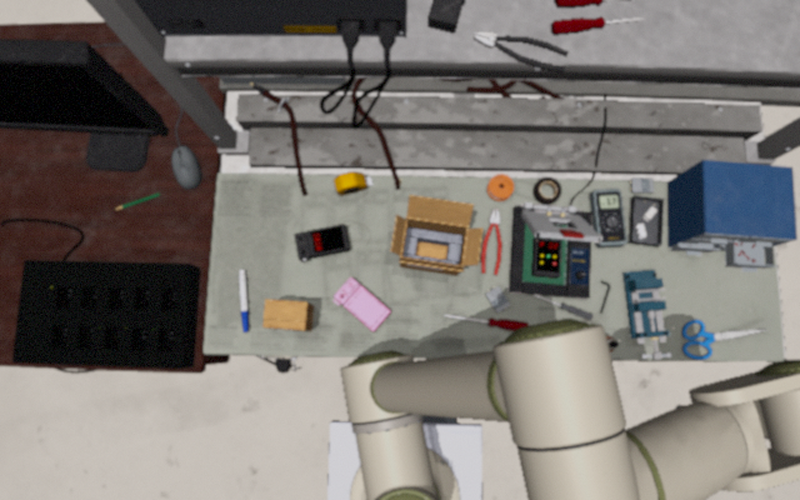

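View pics/scene0.png

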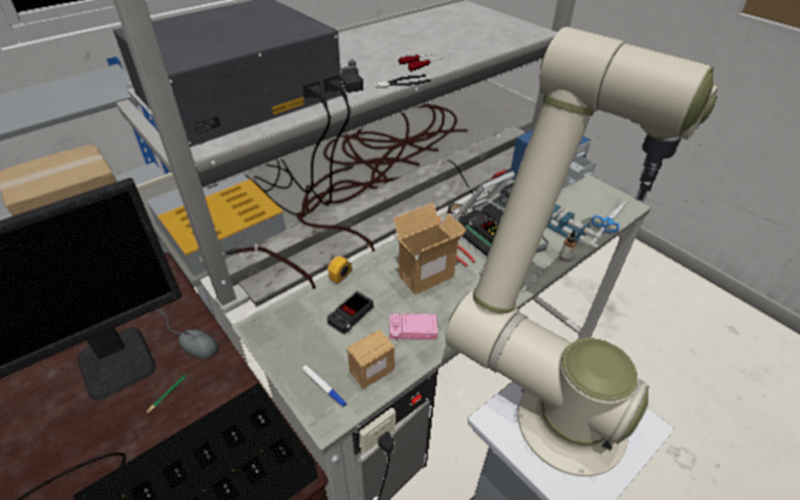

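The top view shows the black module at about (322,242) in the picture (640-scale column 258, row 193). It also shows the pink look-alike at (362,303), the large open carton at (435,237) and a small closed carton at (287,314). Candidates are black (258,193) or pink (288,241), and I choose black. For cartons I choose the open large one at (350,190) over the small one at (230,250). Next I check with a close crop and measure the geometry.

Run:
```python
from h import *
im=env.get_image("top"); W=cloud(im)
f=im["frame"][...,::-1]
a=cv2.resize(np.ascontiguousarray(f[170:220,230:290]),(480,400),interpolation=cv2.INTER_CUBIC)
b=cv2.resize(np.ascontiguousarray(f[150:225,305:395]),(480,400),interpolation=cv2.INTER_CUBIC)
cv2.imwrite("pics/crop1.png",np.vstack([a,b])[:, :])
cv2.imwrite("pics/crop1.png",cv2.resize(np.hstack([a,b]),(800,333)))
d=[d for d in env.regions_of("top","module")]
d=min(d,key=lambda d:im["frame"][d["pixels"]].mean()); m=d["pixels"]
P=W[m]; P=P[~np.isnan(P[:,0])]
for lo,hi in((.02,.05),(.0265,.033),(.033,.05),(.018,.0265)):
    Q=P[(P[:,2]>lo)&(P[:,2]<hi)]; 
    if len(Q)>5: 
        r=cv2.minAreaRect((Q[:,:2]*1000).astype(np.float32)); print("mod",lo,hi,len(Q),np.round(r[0],1),np.round(r[1],1),round(r[2],1),Q.mean(0).round(4))
# carton
for t in("carton","flap_end_l","flap_end_r","flap_short","flap_long","carton_mouth","foam_pocket"):
    for e in env.regions_of("top",t):
        P=W[e["pixels"]]; print(t,round(e["score"],2),np.round(e["point"]),e["pixels"].sum(),np.nanmedian(P,0).round(3))
# points height map around the carton
R=W[150:225,305:395].reshape(-1,3); np.save("car.npy",R)
for lo,hi in((.045,.06),(.115,.125),(.125,.137),(.137,.15),(.15,.165),(.165,.2)):
    Q=R[(R[:,2]>lo)&(R[:,2]<hi)]
    if len(Q)>3: r=cv2.minAreaRect((Q[:,:2]*1000).astype(np.float32)); print(lo,hi,len(Q),np.round(r[0],1),np.round(r[1],1),round(r[2],1))
Z=W[150:225:3,305:395:4,2]
print("\n".join(" ".join("%4d"%(z*1000) if z==z else "   ." for z in row) for row in Z))
# shelf heights
for r in(10,40,70,100,120,135): print(r,[W[r,c].round(2).tolist() for c in (200,260,350,450)])
```

```text
mod 0.02 0.05 875 [528.5 185.7] [ 63.2 113.4] 15.9 [0.5292 0.1863 0.0279]
mod 0.0265 0.033 579 [528.9 185.8] [ 62.7 111.6] 16.9 [0.5313 0.1842 0.0291]
mod 0.033 0.05 24 [530.4 188.7] [50.9 94.3] 12.5 [0.5265 0.2015 0.0353]
mod 0.018 0.0265 286 [529.  185.9] [ 61.8 113.3] 15.7 [0.5246 0.1885 0.0243]
carton 0.66 [249. 231.] 979 [0.367 0.238 0.092]
carton 0.58 [188. 350.] 3607 [ 0.534 -0.056  0.13 ]
flap_end_l 0.82 [196. 379.] 378 [ 0.505 -0.124  0.143]
flap_end_l 0.81 [189. 318.] 252 [0.522 0.022 0.148]
flap_end_r 0.82 [196. 379.] 378 [ 0.505 -0.124  0.143]
flap_end_r 0.81 [189. 318.] 252 [0.522 0.022 0.148]
flap_short 0.66 [258. 227.] 203 [0.349 0.243 0.091]
flap_short 0.65 [186. 351.] 3700 [ 0.534 -0.055  0.129]
flap_short 0.48 [212. 347.] 138 [ 0.465 -0.041  0.157]
flap_long 0.7 [247. 225.] 545 [0.377 0.247 0.093]
flap_long 0.5 [146. 285.] 411 [0.655 0.126 0.053]
carton_mouth 0.97 [254. 228.] 965 [0.368 0.237 0.092]
carton_mouth 0.81 [190. 349.] 3623 [ 0.534 -0.056  0.13 ]
foam_pocket 0.77 [253. 231.] 944 [0.367 0.237 0.092]
foam_pocket 0.73 [190. 348.] 3582 [ 0.534 -0.055  0.13 ]
0
[... 2968 characters left out ...]
 0   -2    1    3    1   -2    4   19   31    2    3    3    1    2    0    2
   2    0   -2    0    0    0    2   -1    0    0   -1    0    1    4    2    1   -1    0   -2    3    4    3    1
10 [[0.77, 0.23, 0.5], [0.77, 0.13, 0.5], [0.8, -0.03, 0.45], [0.82, -0.23, 0.43]]
40 [[0.75, 0.25, 0.43], [0.75, 0.14, 0.43], [0.75, -0.04, 0.43], [0.75, -0.22, 0.44]]
70 [[0.9, 0.37, -0.0], [0.9, 0.2, -0.0], [0.9, -0.06, -0.0], [0.91, -0.35, -0.0]]
100 [[0.79, 0.36, 0.04], [0.79, 0.19, 0.04], [0.79, -0.06, 0.04], [0.79, -0.33, 0.06]]
120 [[0.73, 0.36, 0.03], [0.74, 0.19, 0.03], [0.74, -0.06, 0.03], [0.75, -0.34, 0.03]]
135 [[0.7, 0.36, -0.0], [0.7, 0.19, -0.0], [0.7, -0.06, 0.01], [0.7, -0.34, 0.02]]
```

View pics/crop1.png

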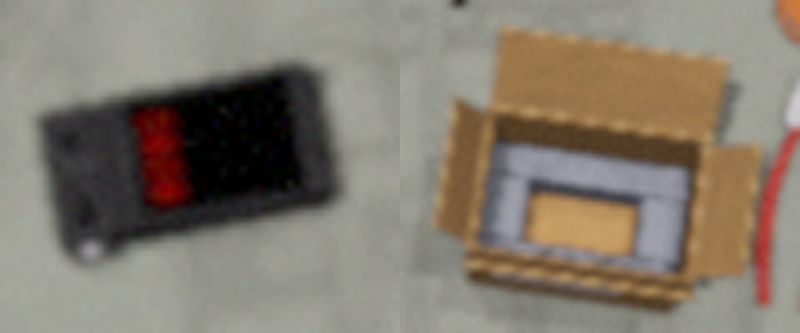

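The crop shows the black module with its silver aerial at lower left, so the aerial end points to world +y. The open carton has its long flap on the far side (+x), the short flap near, and a foam pocket inside. Next I fit the carton and plan the grasp.

```bash
cat >> h.py <<'E'
from scipy.spatial.transform import Rotation as Ro
def unit(v): v=np.array(v,float); return v/np.linalg.norm(v)
def rows(p0,R0,p1,R1):
    s=R0.T@(np.array(p1)-p0)*100; w=Ro.from_matrix(R0.T@R1).as_rotvec(degrees=True)
    return s.round(2).tolist(),w.round(1).tolist(), "n>=%d"%np.ceil(max(np.linalg.norm(s)/4.17,np.linalg.norm(w)/7.16))
def orient(q): # orientation model
    q=np.radians(q)
    return (Ro.from_euler("ZYZYZ",[q[0],q[1]+q[2],q[3],q[4],q[5]+np.pi/2])).as_matrix()
def wrist(R,q1,q23):
    M=Ro.from_euler("ZY",[q1,q23],degrees=True).as_matrix().T@R@Ro.from_euler("z",-90,degrees=True).as_matrix()
    return Ro.from_matrix(M).as_euler("ZYZ",degrees=True)
E
python3 - <<'E'
from h import *
o=env.observe(); print(np.abs(orient(o["q"])-o["tool_rot"]).max())
R=np.load("car.npy"); R=R[~np.isnan(R[:,0])]; R=R[R[:,2]>.12]
c=np.array([.515,-.052]); yaw=np.radians(-7.)
for it in range(4):
    A=np.array([[np.cos(yaw),-np.sin(yaw)],[np.sin(yaw),np.cos(yaw)]])
    L=(R[:,:2]-c)@A; z=R[:,2]; x,y=L.T
    out={}
    for n,m,s,zh in(("long",(x>.042)&(abs(y)<.055)&(z>.14),0,.134),("short",(x<-.036)&(abs(y)<.055)&(z>.135),0,.13),("l",(y>.062)&(abs(x)<.03)&(z>.132),1,.126),("r",(y<-.062)&(abs(x)<.03)&(z>.132),1,.126)):
        P=np.c_[z[m]-zh,L[m,1-s],np.ones(m.sum())]; t=L[m,s]
        w=np.ones(len(t),bool)
        for _ in range(4):
            k=np.linalg.lstsq(P[w],t[w],rcond=None)[0]; r=abs(P@k-t); w=r<max(.003,2*np.median(r))
        out[n]=k; ang=90+np.degrees(np.arctan(k[0]*(1 if n in("long","l") else -1)))
        if it==3: print(n,m.sum(),"hinge",k[2].round(4),"skew",k[1].round(3),"angle",ang.round(1),"zmax",np.percentile(z[m],98).round(3))
    c=c+A@np.array([(out["long"][2]+out["short"][2])/2,(out["l"][2]+out["r"][2])/2])
    yaw-=out["long"][1]
print("carton",c.round(4),np.degrees(yaw).round(2))
cx=np.array([np.cos(yaw),np.sin(yaw),0]); cy=np.array([-cx[1],cx[0],0]); up=np.array([0,0,1.])
a=np.radians(106.3); u=np.array([np.cos(a),np.sin(a),0]); my=np.cross(up,u)
for s in(1,-1):
    zt=unit(-u-up); yt=s*my; R1=np.c_[np.cross(yt,zt),yt,zt]
    zt=unit(cx-up); yt=s*cy; R2=np.c_[np.cross(yt,zt),yt,zt]
    R3=np.c_[np.cross(yt,-up),yt,-up]
    for q1 in(10,25,40):
        print(s,q1,[wrist(Rr,q1,110).round().tolist() for Rr in(R1,R2,R3)])
E
```

```text
Traceback (most recent call last):
  File "h.py", line 27, in orient
    return (Ro.from_euler("ZYZYZ",[q[0],q[1]+q[2],q[3],q[4],q[5]+np.pi/2])).as_matrix()
            ~~~~~~~~~~~~~^^^^^^^^^^^^^^^^^^^^^^^^^^^^^^^^^^^^^^^^^^^^^^^^^
  File "scipy/spatial/transform/_rotation.pyx", line 1413, in scipy.spatial.transform._rotation.Rotation.from_euler
ValueError: Expected axis specification to be a non-empty string of upto 3 characters, got ZYZYZ
```

```bash
python3 - <<'E'
s=open("h.py").read()
s=s.replace('return (Ro.from_euler("ZYZYZ",[q[0],q[1]+q[2],q[3],q[4],q[5]+np.pi/2])).as_matrix()','return (Ro.from_euler("ZYZ",[q[0],q[1]+q[2],q[3]])*Ro.from_euler("YZ",[q[4],q[5]+np.pi/2])).as_matrix()')
open("h.py","w").write(s)
E
cat > fit.py <<'E'
from h import *
o=env.observe(); print(np.abs(orient(o["q"])-o["tool_rot"]).max())
R=np.load("car.npy"); R=R[~np.isnan(R[:,0])]; R=R[R[:,2]>.12]
c=np.array([.515,-.052]); yaw=np.radians(-7.)
for it in range(4):
    A=np.array([[np.cos(yaw),-np.sin(yaw)],[np.sin(yaw),np.cos(yaw)]])
    L=(R[:,:2]-c)@A; z=R[:,2]; x,y=L.T
    out={}
    for n,m,s,zh in(("long",(x>.042)&(abs(y)<.055)&(z>.14),0,.134),("short",(x<-.036)&(abs(y)<.055)&(z>.135),0,.13),("l",(y>.062)&(abs(x)<.03)&(z>.132),1,.126),("r",(y<-.062)&(abs(x)<.03)&(z>.132),1,.126)):
        P=np.c_[z[m]-zh,L[m,1-s],np.ones(m.sum())]; t=L[m,s]
        w=np.ones(len(t),bool)
        for _ in range(4):
            k=np.linalg.lstsq(P[w],t[w],rcond=None)[0]; r=abs(P@k-t); w=r<max(.003,2*np.median(r))
        out[n]=k; ang=90+np.degrees(np.arctan(k[0]*(1 if n in("long","l") else -1)))
        if it==3: print(n,m.sum(),"hinge",k[2].round(4),"skew",k[1].round(3),"angle",ang.round(1),"zmax",np.percentile(z[m],98).round(3))
    c=c+A@np.array([(out["long"][2]+out["short"][2])/2,(out["l"][2]+out["r"][2])/2])
    yaw-=out["long"][1]
print("carton",c.round(4),np.degrees(yaw).round(2))
cx=np.array([np.cos(yaw),np.sin(yaw),0]); cy=np.array([-cx[1],cx[0],0]); up=np.array([0,0,1.])
a=np.radians(106.3); u=np.array([np.cos(a),np.sin(a),0]); my=np.cross(up,u)
for s in(1,-1):
    zt=unit(-u-up); yt=s*my; R1=np.c_[np.cross(yt,zt),yt,zt]
    zt=unit(cx-up); yt=s*cy; R2=np.c_[np.cross(yt,zt),yt,zt]
    R3=np.c_[np.cross(yt,-up),yt,-up]
    for q1 in(10,25,40):
        print(s,q1,[wrist(Rr,q1,110).round().tolist() for Rr in(R1,R2,R3)])
E
python3 fit.py
```

```text
3.7838932428940942e-16
long 736 hinge 0.0397 skew -0.0 angle 124.7 zmax 0.181
short 175 hinge -0.0397 skew -0.003 angle 110.8 zmax 0.171
l 186 hinge 0.0609 skew -0.0 angle 117.3 zmax 0.164
r 253 hinge -0.0609 skew 0.009 angle 127.3 zmax 0.159
carton [ 0.5141 -0.0491] -7.94
1 10 [[-48.0, 72.0, -170.0], [-27.0, 29.0, -53.0], [0.0, 70.0, -72.0]]
1 25 [[-45.0, 82.0, -160.0], [-40.0, 37.0, -32.0], [-0.0, 70.0, -57.0]]
1 40 [[-40.0, 91.0, -149.0], [-46.0, 47.0, -16.0], [-0.0, 70.0, -42.0]]
-1 10 [[-48.0, 72.0, 10.0], [-27.0, 29.0, 127.0], [0.0, 70.0, 108.0]]
-1 25 [[-45.0, 82.0, 20.0], [-40.0, 37.0, 148.0], [-0.0, 70.0, 123.0]]
-1 40 [[-40.0, 91.0, 31.0], [-46.0, 47.0, 164.0], [0.0, 70.0, 138.0]]
```

```bash
cat >> h.py <<'E'
up=np.array([0,0,1.]); C=np.array([.5141,-.0491,0]); yaw=np.radians(-7.9)
cx=np.array([np.cos(yaw),np.sin(yaw),0]); cy=np.array([-cx[1],cx[0],0])
a=np.radians(106.3); u=np.array([np.cos(a),np.sin(a),0]); my=np.cross(up,u)
def mk(z,y): return np.c_[np.cross(y,z),y,z]
R1=mk(unit(-u-up),-my); R2=mk(unit(cx-up),-cy); R3=mk(-up,-cy)
MID=np.array([.5288,.1858,0])
G=MID-.0097*u+.005*up
A1=G-R1[:,2]*.11
E
python3 - <<'E'
from h import *
o=env.observe(); p,R=o["position"],o["tool_rot"]
print("approach",A1,rows(p,R,A1,R1))
print("down",rows(A1,R1,G,R1))
S=np.array([.535,.150,.0485])
Sh=S+.12*up
print("lift",rows(G,R1,G+.15*up,R1)); print("carry",rows(G+.15*up,R1,Sh,R2),rows(Sh,R2,S,R2))
w=Ro.from_matrix(R1.T@R2).as_rotvec()
for t in np.linspace(0,1,6):
    Rt=R1@Ro.from_rotvec(w*t).as_matrix(); print(Rt[:,2].round(2),(R1@R1.T)[0,0],wrist(Rt,20,110).round())
w=Ro.from_matrix(R.T@R1).as_rotvec()
for t in np.linspace(0,1,6):
    Rt=R@Ro.from_rotvec(w*t).as_matrix(); print(Rt[:,2].round(2),(p+(A1-p)*t).round(2))
E
```

```text
approach [0.50969172 0.25114522 0.08278175] ([56.79, -56.93, 14.85], [-32.1, -36.9, -77.5], 'n>=20')
down ([-0.0, -0.0, 11.0], [0.0, 0.0, 0.0], 'n>=3')
lift ([-10.61, 0.0, -10.61], [0.0, 0.0, 0.0], 'n>=4')
carry ([-2.82, -0.41, 0.91], [0.0, 56.1, 122.6], 'n>=19') ([-8.49, 0.0, 8.49], [0.0, 0.0, 0.0], 'n>=3')
[ 0.2  -0.68 -0.71] 1.0 [-46.  79.  17.]
[ 0.2  -0.53 -0.83] 1.0 [-36.  73.  39.]
[ 0.27 -0.36 -0.89] 1.0 [-28.  65.  61.]
[ 0.39 -0.21 -0.89] 1.0 [-24.  54.  83.]
[ 0.55 -0.12 -0.83] 1.0 [-26.  43. 109.]
[ 0.7  -0.1  -0.71] 1.0 [-36.  34. 142.]
[-0. -0. -1.] [ 0.23 -0.5   0.23]
[-0.05 -0.16 -0.99] [ 0.28 -0.35  0.2 ]
[-0.05 -0.33 -0.94] [ 0.34 -0.2   0.17]
[-0.01 -0.48 -0.88] [ 0.4  -0.05  0.14]
[ 0.08 -0.6  -0.8 ] [0.45 0.1  0.11]
[ 0.2  -0.68 -0.71] [0.51 0.25 0.08]
```

Call:
jog_arm --pt "36.2 -33.1 -9.9 -16 -18.5 -38.7" --pt "36.2 -33.1 -9.9 -16 -18.5 -38.7" --pt "36.2 -33.1 -9.9 -16 -18.5 -38.7" --pt "36.2 -33.1 -9.9 -16 -18.5 -38.7" --pt "36.2 -33.1 -9.9 -16 -18.5 -38.7" --pt "36.2 -33.1 -9.9 -16 -18.5 -38.7" --pt "36.2 -33.1 -9.9 -16 -18.5 -38.7" --pt "36.2 -33.1 -9.9 -16 -18.5 -38.7" --hand 1 --newtons 60

```text
time_s: 1.42
position: [0.3549, -0.1985, 0.2979]
tool_rot: [[0.436, 0.899, -0.036], [0.816, -0.411, -0.407], [-0.38, 0.148, -0.913]]
ft_force: [0.5, -1.5, 0.1]
grip_width: 0.0853
gripper_force: 0.0
```

Run:
```python
from h import *
o=env.observe(); p,R=o["position"],o["tool_rot"]; print(p,o["q"].round(1))
print(rows(p,R,[.40,-.02,.33],R),rows(p,R,[.51,.25,.28],R1))
```

```text
[ 0.35494723 -0.19850568  0.29786905] [-32.7   1.8  93.3 -22.1  74.3  -2.3]
([15.3, -2.81, -10.35], [0.0, 0.0, 0.0], 'n>=5') ([44.02, -4.76, -17.16], [-16.0, -18.3, -38.6], 'n>=12')
```

Call:
jog_arm --pt "15.3 -2.8 -10.3 -4 -5 -10" --pt "15.3 -2.8 -10.3 -8 -9 -19" --pt "15.3 -2.8 -10.3 -8 -9 -19" --pt "15.3 -2.8 -10.3 -12 -14 -29" --pt "44 -4.8 -17.2 -16 -18.3 -38.6" --pt "44 -4.8 -17.2 -16 -18.3 -38.6" --pt "44 -4.8 -17.2 -16 -18.3 -38.6" --pt "44 -4.8 -17.2 -16 -18.3 -38.6"

```text
time_s: 2.08
position: [0.4556, 0.1112, 0.3013]
tool_rot: [[-0.201, 0.959, 0.199], [0.679, 0.283, -0.678], [-0.706, -0.001, -0.708]]
ft_force: [0.8, -0.1, 0.2]
grip_width: 0.0852
gripper_force: 0.0
```

Run:
```python
from h import *
o=env.observe(); p,R=o["position"],o["tool_rot"]; print(p,o["q"].round(1))
print(rows(p,R,[.51,.25,.26],R1), rows(p,R,A1,R1))
```

```text
[0.45564015 0.11119377 0.30127709] [ 21.5  16.5  83.3 -44.8  86.7  10.5]
([11.25, 9.14, -5.4], [0.0, -0.1, 0.1], 'n>=4') ([23.85, 9.17, 7.06], [0.0, -0.1, 0.1], 'n>=7')
```

Call:
jog_arm --pt "11.2 9.1 -5.4 0 0 0" --pt "11.2 9.1 -5.4 0 0 0" --pt "11.2 9.1 -5.4 0 0 0" --pt "11.2 9.1 -5.4 0 0 0" --pt "23.9 9.2 7.1 0 0 0" --pt "23.9 9.2 7.1 0 0 0" --pt "23.9 9.2 7.1 0 0 0" --pt "23.9 9.2 7.1 0 0 0"

```text
time_s: 2.75
position: [0.5113, 0.2488, 0.0926]
tool_rot: [[-0.197, 0.96, 0.197], [0.682, 0.278, -0.677], [-0.705, 0.001, -0.709]]
ft_force: [0.3, -1.1, 0.3]
grip_width: 0.0854
gripper_force: 0.0
```

Call:
jog_arm --pt "0 0 0 0 0 0" --pt "0 0 0 0 0 0"

```text
time_s: 2.92
position: [0.5113, 0.2483, 0.0941]
tool_rot: [[-0.199, 0.961, 0.195], [0.68, 0.278, -0.679], [-0.706, -0.003, -0.708]]
ft_force: [0.6, 0.6, 1.3]
grip_width: 0.0852
gripper_force: 0.0
```

Run:
```python
from h import *
o=env.observe(); p,R=o["position"],o["tool_rot"]; print(p,o["q"].round(1))
print(rows(p,R,A1,R1), rows(p,R,G,R1))
im=env.get_image("scene"); save(im,"s1.png",(180,380,180,440),3)
W=cloud(im)
d=min(env.regions_of("scene","module"),key=lambda d:im["frame"][d["pixels"]].mean()); P=W[d["pixels"]];P=P[P[:,2]>.02]; print(d["score"],np.nanmedian(P,0))
r=cv2.minAreaRect((P[:,:2]*1000).astype(np.float32)); print(r,len(P))
```

```text
[0.51132321 0.24831265 0.09408205] [ 31.7  41.3  77.  -43.6  80.4  30.5]
([1.02, -0.08, 0.58], [-0.2, -0.1, -0.0], 'n>=1') ([1.01, -0.03, 11.58], [-0.2, -0.1, -0.0], 'n>=3')Traceback (most recent call last):
  File "<stdin>", line 6, in <module>
ValueError: min() iterable argument is empty
```

View pics/s1.png

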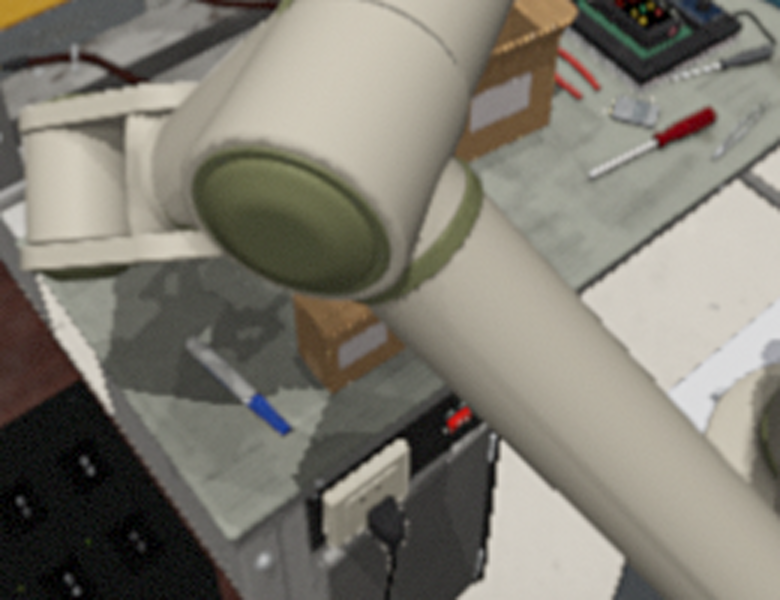

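The arm hides the module in this view, with the marker, small carton and large carton clear. The pose is as planned, so I go on down.

Call:
jog_arm --pt "1.0 0 3 -0.2 0 0" --pt "1.0 0 6 -0.2 0 0" --pt "1.0 0 9 -0.2 0 0" --pt "1.0 0 10.6 -0.2 0 0" --pt "1.0 0 11.2 -0.2 0 0" --pt "1.0 0 11.6 -0.2 0 0" --pt "1.0 0 11.6 -0.2 0 0"

```text
time_s: 3.6
position: [0.5332, 0.1771, 0.0069]
tool_rot: [[-0.195, 0.96, 0.202], [0.682, 0.28, -0.676], [-0.705, 0.006, -0.709]]
ft_force: [-0.8, -0.4, 0.4]
grip_width: 0.0853
gripper_force: 0.0
```

Run:
```python
from h import *
o=env.observe(); p,R=o["position"],o["tool_rot"]; print(p,G,o["ft_force"])
print(rows(p,R,G,R1))
im=env.get_image("top"); save(im,"t1.png",(150,260,200,320),4)
```

```text
[0.53321798 0.17710902 0.00689221] [0.53152247 0.17648989 0.005     ] [-0.75998031 -0.43735493  0.41457705]
([0.12, -0.18, 0.14], [0.2, -0.2, -0.3], 'n>=1')
```

View pics/t1.png

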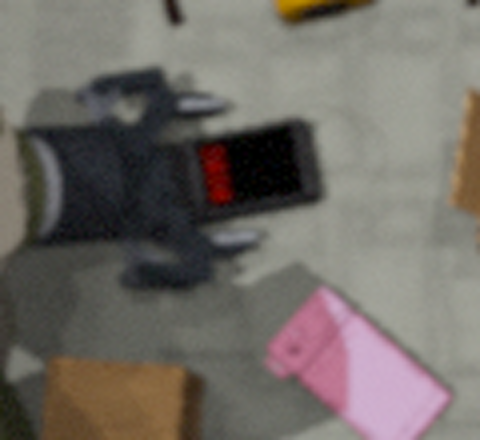

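The top view shows the open fingers straddling the module, one each side of the red display area at (215,170). I close now.

Call:
jog_arm --pt "0.1 -0.2 0.1 0 0 0" --pt "0.1 -0.2 0.1 0 0 0" --pt "0.1 -0.2 0.1 0 0 0" --pt "0.1 -0.2 0.1 0 0 0" --pt "0.1 -0.2 0.1 0 0 0" --pt "0.1 -0.2 0.1 0 0 0" --pt "0.1 -0.2 0.1 0 0 0" --pt "0.1 -0.2 0.1 0 0 0" --hand 0 --newtons 60

```text
time_s: 4.32
position: [0.5306, 0.1772, 0.005]
tool_rot: [[-0.196, 0.96, 0.202], [0.681, 0.281, -0.676], [-0.705, 0.005, -0.709]]
ft_force: [-1.8, 4.7, 6.4]
grip_width: 0.0583
gripper_force: 64.1
```

Call:
jog_arm --pt "-1.4 0 -1.4 0 0 0" --pt "-4.2 0 -4.2 0 0 0" --pt "-7 0 -7 0 0 0" --pt "-9 0 -9 0 0 0" --pt "-10.6 0 -10.6 0 0 0" --pt "-10.6 0 -10.6 0 0 0"

```text
time_s: 4.82
position: [0.5312, 0.1767, 0.1587]
tool_rot: [[-0.192, 0.96, 0.206], [0.683, 0.281, -0.674], [-0.705, 0.012, -0.709]]
ft_force: [-0.2, 0.2, -0.9]
grip_width: 0.0582
gripper_force: 64.6
```

Run:
```python
from h import *
o=env.observe(); p,R=o["position"],o["tool_rot"]; print(p,o["ft_force"],o["q"].round(1),o["grip_width"])
S=np.array([.535,.150,.0485]);Sh=S+.08*up
print(rows(p,R,Sh,R2))
```

```text
[0.53116238 0.17672895 0.15867783] [-0.23600767  0.20972229 -0.91088683] [ 24.8  34.   79.5 -45.4  78.8  23. ] 0.05818736486561535
([0.23, -0.42, 4.02], [0.2, 55.4, 122.4], 'n>=19')
```

Call:
jog_arm --pt "0 0 0 0 2.5 5.5" --pt "0 0 0 0 5 11" --pt "0 0 0 0 7.9 17.5" --pt "0 0 0 0 10.8 24" --pt "0 0 0 0 13.7 30.5" --pt "0 0 0 0 16.6 37" --pt "0 0 0 0 19.5 43" --pt "0 0 0 0 22.2 49"

```text
time_s: 5.48
position: [0.5296, 0.1759, 0.1529]
tool_rot: [[0.526, 0.807, 0.268], [0.832, -0.424, -0.357], [-0.175, 0.411, -0.895]]
ft_force: [0.1, 0.9, -2.4]
grip_width: 0.0584
gripper_force: 64.4
```

Call:
jog_arm --pt "0 0 0 0 2.8 6.1" --pt "0 0 0 0 5.5 12.2" --pt "0 0 0 0 8.3 18.3" --pt "0 0 0 0 11 24.4" --pt "0 0 0 0 13.8 30.5" --pt "0 0 0 0 16.6 37" --pt "0 0 0 0 19.5 43" --pt "0 0 0 0 22.2 49"

```text
time_s: 6.15
position: [0.5293, 0.1758, 0.1529]
tool_rot: [[0.815, 0.188, 0.548], [0.299, -0.947, -0.12], [0.496, 0.262, -0.828]]
ft_force: [0.0, -0.2, -2.1]
grip_width: 0.0582
gripper_force: 64.5
```

Run:
```python
from h import *
o=env.observe(); p,R=o["position"],o["tool_rot"]; print(p,o["ft_force"],o["q"].round(1),o["grip_width"])
S=np.array([.535,.150,.0485]);Sh=S+.05*up
print(rows(p,R,p,R2),rows(p,R,Sh,R2))
```

```text
[0.52932957 0.17583629 0.15292651] [ 0.02646296 -0.15441763 -2.11030132] [ 12.5  19.4 102.1 -28.2  30.  108.1] 0.05822354978695045
([0.0, 0.0, 0.0], [0.1, 11.3, 24.3], 'n>=4') ([-3.01, 1.13, 5.13], [0.1, 11.3, 24.3], 'n>=4')
```

Call:
jog_arm --pt "-0.7 0.3 1 0 2.8 6" --pt "-1.5 0.5 2 0 5.6 12" --pt "-2.2 0.8 3.4 0 8.4 18" --pt "-3 1.1 5.1 0.1 11.3 24.3" --pt "-3 1.1 5.1 0.1 11.3 24.3" --pt "-3 1.1 5.1 0.1 11.3 24.3"

```text
time_s: 6.65
position: [0.5456, 0.1119, 0.1221]
tool_rot: [[0.735, -0.047, 0.677], [0.062, -0.989, -0.135], [0.676, 0.141, -0.724]]
ft_force: [0.7, -1.0, -2.3]
grip_width: 0.0581
gripper_force: 64.8
```

Run:
```python
from h import *
o=env.observe(); p,R=o["position"],o["tool_rot"]; print(p,o["ft_force"],o["q"].round(1),o["grip_width"])
S=np.array([.535,.150,.0485])
print(rows(p,R,S,R2))
im=env.get_image("scene"); save(im,"s2.png",(150,300,200,400),4); W=cloud(im)
for d in env.regions_of("scene","module"):
    P=W[d["pixels"]]; print(d["score"],d["point"],np.nanmedian(P,0).round(3),np.nanpercentile(P,2,axis=0).round(3),np.nanpercentile(P,98,axis=0).round(3))
```

```text
[0.54563285 0.11188325 0.12209898] [ 0.68190069 -0.97157237 -2.34539279] [  4.4  22.2 112.2 -74.3  11.2 163.7] 0.058118364626458495
([-5.52, -4.76, 4.09], [2.2, 1.6, 9.4], 'n>=3')
0.9 [259.0, 330.4] [0.389 0.103 0.026] [ 0.342  0.048 -0.   ] [0.44  0.153 0.032]
0.52 [204.0, 293.1] [0.529 0.129 0.175] [0.518 0.094 0.075] [0.552 0.153 0.191]
```

View pics/s2.png

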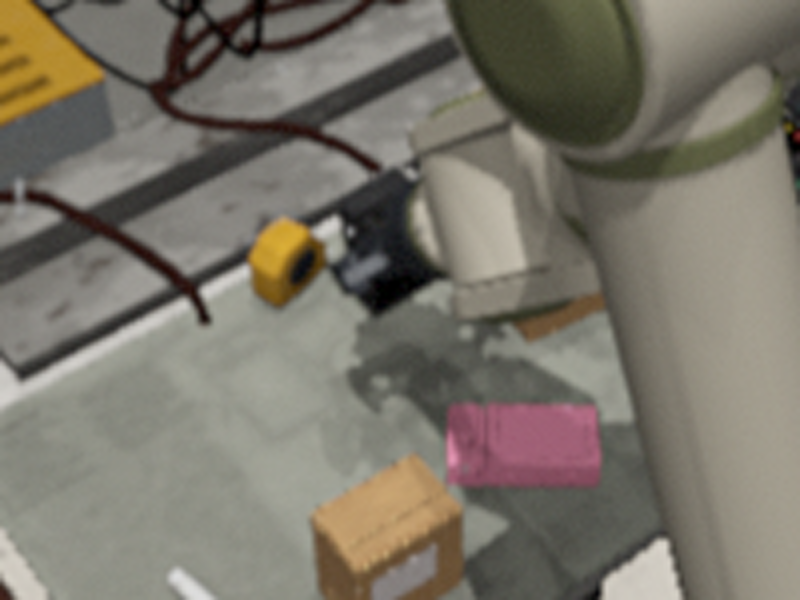

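The picture shows the module held upright near (370,250), but the wrist is at its limit (q5 = 11), so the tool is aligned with the forearm. I choose another yaw for the standing pose.

Run:
```python
from h import *
o=env.observe(); p,R=o["position"],o["tool_rot"]
for az in(-30,-45,-60):
    b=np.radians(az); h=np.array([np.cos(b),np.sin(b),0]); y=-np.cross(up,h); Rn=mk(unit(h-up),y)
    print(az,[wrist(Rn,q1,q).round().tolist() for q1,q in((10,134),(18,130),(25,125))], rows(p,R,[.50,.17,.13],Rn))
```

```text
-30 [[-74.0, 28.0, -168.0], [-66.0, 35.0, -171.0], [-59.0, 42.0, -174.0]] ([-2.54, -6.0, -4.53], [-12.7, -0.2, 25.3], 'n>=4')
-45 [[-69.0, 38.0, -161.0], [-62.0, 46.0, -163.0], [-56.0, 53.0, -165.0]] ([-2.54, -6.0, -4.53], [-23.3, -1.3, 35.9], 'n>=6')
-60 [[-63.0, 48.0, -155.0], [-57.0, 55.0, -155.0], [-52.0, 63.0, -156.0]] ([-2.54, -6.0, -4.53], [-33.9, -2.5, 46.4], 'n>=9')
```

Run:
```python
from h import *
o=env.observe(); p,R=o["position"],o["tool_rot"]
D=mk(-up,-unit([-R[1,2],R[0,2],0]))
def az(d,t=45):
    b=np.radians(d); h=np.array([np.cos(b),np.sin(b),0]); return mk(unit(h*np.sin(np.radians(t))-up*np.cos(np.radians(t))),-np.cross(up,h))
print("D",[wrist(D,q1,110).round().tolist() for q1 in(5,15)],rows(p,R,[.50,.15,.20],D))
for d in(40,50,60,70):
    print(d,[wrist(az(d,0),q1,110).round().tolist() for q1 in(10,20)],[wrist(az(d),q1,q).round().tolist() for q1,q in((-5,135),(5,130),(15,125))],rows(p,D,p,az(d,0)))
```

```text
D [[0.0, 70.0, 107.0], [0.0, 70.0, 117.0]] ([2.06, -2.97, -9.3], [4.8, -43.6, 11.9], 'n>=7')
40 [[0.0, 70.0, 60.0], [0.0, 70.0, 70.0]] [[74.0, 31.0, -16.0], [67.0, 26.0, -1.0], [55.0, 21.0, 19.0]] ([0.0, 0.0, 0.0], [0.0, 0.0, -52.1], 'n>=8')
50 [[0.0, 70.0, 50.0], [-0.0, 70.0, 60.0]] [[70.0, 38.0, -20.0], [66.0, 33.0, -8.0], [59.0, 28.0, 8.0]] ([0.0, 0.0, 0.0], [0.0, 0.0, -62.1], 'n>=9')
60 [[0.0, 70.0, 40.0], [0.0, 70.0, 50.0]] [[66.0, 45.0, -24.0], [64.0, 40.0, -13.0], [60.0, 35.0, 0.0]] ([0.0, 0.0, 0.0], [0.0, 0.0, -72.1], 'n>=11')
70 [[0.0, 70.0, 30.0], [0.0, 70.0, 40.0]] [[62.0, 51.0, -28.0], [61.0, 47.0, -18.0], [59.0, 42.0, -6.0]] ([0.0, 0.0, 0.0], [0.0, 0.0, -82.1], 'n>=12')
```

Call:
jog_arm --pt "0.3 -0.4 -1.2 0.6 -5.4 1.5" --pt "0.6 -0.8 -2.4 1.2 -11 3" --pt "0.8 -1.2 -3.6 1.8 -17 4.5" --pt "1.1 -1.6 -4.8 2.4 -22 6" --pt "1.4 -2 -6 3 -27 7.5" --pt "1.6 -2.4 -7.4 3.6 -32 9" --pt "1.8 -2.7 -8.3 4.2 -38 10.5" --pt "2.1 -3 -9.3 4.8 -43.6 11.9"

```text
time_s: 7.42
position: [0.4991, 0.1551, 0.2026]
tool_rot: [[0.974, -0.17, 0.151], [-0.165, -0.985, -0.045], [0.157, 0.019, -0.987]]
ft_force: [1.0, -0.9, -1.5]
grip_width: 0.058
gripper_force: 64.9
```

Call:
jog_arm --pt "0 0 0 0 0 -6.5" --pt "0 0 0 0 0 -13" --pt "0 0 0 0 0 -20" --pt "0 0 0 0 0 -27" --pt "0 0 0 0 0 -34" --pt "0 0 0 0 0 -41" --pt "0 0 0 0 0 -48" --pt "0 0 0 0 0 -55"

```text
time_s: 8.08
position: [0.4997, 0.1537, 0.2006]
tool_rot: [[0.695, 0.702, 0.154], [0.715, -0.697, -0.049], [0.073, 0.144, -0.987]]
ft_force: [0.3, 0.9, -1.4]
grip_width: 0.0583
gripper_force: 64.9
```

```bash
cat >> h.py <<'E'
def az(d,t=45):
    b=np.radians(d); h=np.array([np.cos(b),np.sin(b),0]); return mk(unit(h*np.sin(np.radians(t))-up*np.cos(np.radians(t))),-np.cross(up,h))
E
python3 - <<'E'
from h import *
o=env.observe(); p,R=o["position"],o["tool_rot"]; print(p,o["ft_force"],o["q"].round(1),o["grip_width"],R[:,2])
print(rows(p,R,[.49,.22,.15],az(60)))
E
```

```text
[0.49974744 0.15372618 0.20057592] [ 0.32954476  0.85600538 -1.42666237] [ 6.  17.5 87.1 -4.1 67.  51.8] 0.058315606673679424 [ 0.15408496 -0.04924924 -0.98682944]
([3.7, -6.03, 4.51], [14.0, 41.5, -10.2], 'n>=7')
```

Call:
jog_arm --pt "0.5 -0.8 0.3 2 6 -1.3" --pt "1 -1.6 0.6 4 12 -2.6" --pt "1.5 -2.4 1 6 18 -4" --pt "2 -3.2 1.5 8 24 -5.5" --pt "2.5 -4 2.4 10 30 -7" --pt "3.2 -5 3.4 12 36 -8.5" --pt "3.7 -6 4.5 14 41.5 -10.2" --pt "3.7 -6 4.5 14 41.5 -10.2"

```text
time_s: 8.75
position: [0.4905, 0.2198, 0.1496]
tool_rot: [[0.356, 0.863, 0.358], [0.608, -0.505, 0.613], [0.709, -0.001, -0.705]]
ft_force: [0.0, 1.0, -1.4]
grip_width: 0.0581
gripper_force: 64.9
```

Call:
jog_arm --pt "0 0 0 0 0 0" --pt "0 0 0 0 0 0"

```text
time_s: 8.92
position: [0.4912, 0.219, 0.1503]
tool_rot: [[0.359, 0.862, 0.357], [0.61, -0.507, 0.609], [0.706, -0.001, -0.708]]
ft_force: [0.6, 0.6, -1.0]
grip_width: 0.0582
gripper_force: 64.9
```

Run:
```python
from h import *
o=env.observe(); p,R=o["position"],o["tool_rot"]; print(p,o["ft_force"],o["q"].round(1),o["grip_width"],R[:,2])
print(rows(p,R,[.49,.22,.0485],az(60)))
for n in("scene","top"):
    im=env.get_image(n); W=cloud(im)
    for d in env.regions_of(n,"module"):
        P=W[d["pixels"]]; print(n,d["score"],d["point"],np.nanmedian(P,0).round(3),np.nanpercentile(P,2,axis=0).round(3),np.nanpercentile(P,98,axis=0).round(3))
    if n=="scene": save(im,"s3.png",(150,300,200,400),4)
```

```text
[0.49122639 0.21899713 0.15032163] [ 0.56661489  0.61703889 -0.95898462] [ -8.   19.8 109.8  60.1  48.9 -18.6] 0.05815064814072434 [ 0.35697781  0.60882478 -0.70844847]
([-7.17, -0.15, 7.23], [0.3, 0.1, -0.3], 'n>=3')
scene 0.74 [257.8, 330.0] [0.39  0.103 0.026] [ 0.342  0.044 -0.   ] [0.448 0.154 0.032]
scene 0.55 [223.6, 277.4] [0.466 0.222 0.2  ] [0.453 0.176 0.003] [0.556 0.237 0.218]
top 0.58 [199.0, 236.9] [0.484 0.205 0.215] [0.456 0.187 0.116] [0.516 0.232 0.221]
```

View pics/s3.png

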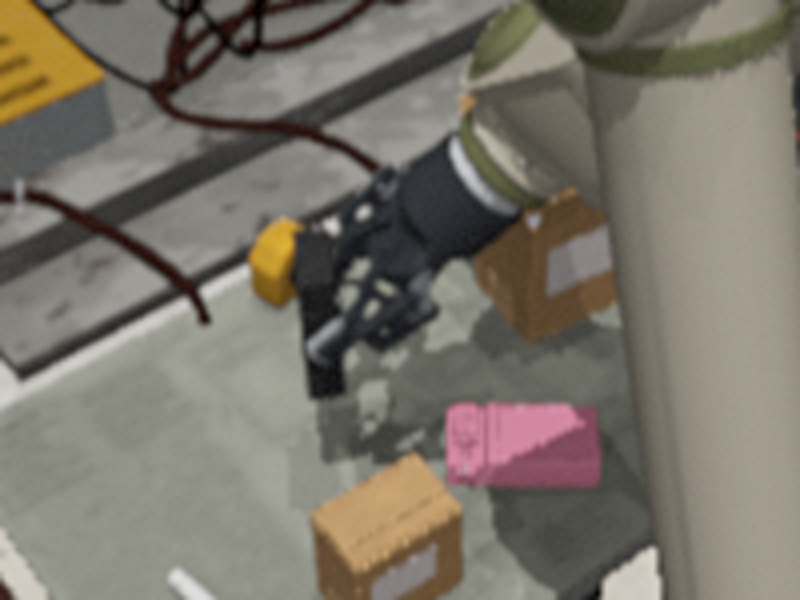

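The module is held upright, aerial up, at (320,320) in the picture, clear of the small carton and the pink module. I lower it.

Call:
jog_arm --pt "-2.1 0 2.1 0.3 0 -0.3" --pt "-4.2 0 4.2 0.3 0 -0.3" --pt "-5.8 0 5.8 0.3 0 -0.3" --pt "-6.6 0 6.6 0.3 0 -0.3" --pt "-6.95 0 6.95 0.3 0 -0.3" --pt "-7.0 0 7.05 0.3 0 -0.3" --pt "-7.0 0 7.05 0.3 0 -0.3"

```text
time_s: 9.7
position: [0.4922, 0.2195, 0.0522]
tool_rot: [[0.351, 0.867, 0.355], [0.613, -0.499, 0.612], [0.708, 0.002, -0.707]]
ft_force: [0.8, 0.1, -1.5]
grip_width: 0.058
gripper_force: 64.9
```

Call:
jog_arm --pt "-0.07 0 0.07 0 0 0" --pt "-0.14 0 0.14 0 0 0" --pt "-0.14 0 0.14 0 0 0"

```text
time_s: 9.95
position: [0.492, 0.2193, 0.0502]
tool_rot: [[0.351, 0.866, 0.355], [0.613, -0.499, 0.612], [0.708, 0.003, -0.707]]
ft_force: [0.2, 0.1, -2.3]
grip_width: 0.058
gripper_force: 64.9
```

Call:
jog_arm --pt "-0.07 0 0.07 0 0 0" --pt "-0.14 0 0.14 0 0 0" --pt "-0.14 0 0.14 0 0 0"

```text
time_s: 10.2
position: [0.4921, 0.2196, 0.0492]
tool_rot: [[0.35, 0.867, 0.356], [0.612, -0.499, 0.614], [0.709, 0.003, -0.705]]
ft_force: [-4.7, -3.1, 14.6]
grip_width: 0.0583
gripper_force: 65.3
```

Call:
jog_arm --pt "-0.07 0 0.07 0 0 0" --pt "-0.07 0 0.07 0 0 0"

```text
time_s: 10.37
position: [0.4926, 0.2199, 0.0489]
tool_rot: [[0.349, 0.867, 0.357], [0.611, -0.499, 0.615], [0.711, 0.003, -0.703]]
ft_force: [-3.7, -0.3, 17.7]
grip_width: 0.0584
gripper_force: 62.2
```

Call:
jog_arm --pt "0.05 0 -0.05 0 0 0" --pt "0.07 0 -0.07 0 0 0"

```text
time_s: 10.53
position: [0.4925, 0.2196, 0.049]
tool_rot: [[0.35, 0.867, 0.356], [0.612, -0.499, 0.614], [0.709, 0.003, -0.705]]
ft_force: [0.8, 1.5, 4.3]
grip_width: 0.058
gripper_force: 63.0
```

Call:
jog_arm --pt "0 0 0 0 0 0" --pt "0 0 0 0 0 0" --pt "0 0 0 0 0 0" --pt "0 0 0 0 0 0" --pt "0 0 0 0 0 0" --pt "0 0 0 0 0 0" --hand 1

```text
time_s: 11.03
position: [0.4917, 0.2193, 0.0476]
tool_rot: [[0.352, 0.866, 0.354], [0.613, -0.499, 0.612], [0.707, 0.001, -0.707]]
ft_force: [0.2, 0.7, 0.7]
grip_width: 0.0855
gripper_force: 0.0
```

Call:
jog_arm --pt "0 0 -1.5 0 0 0" --pt "0 0 -4 0 0 0" --pt "0 0 -8 0 0 0" --pt "0 0 -12 0 0 0" --pt "0 0 -16 0 0 0" --pt "0 0 -16 0 0 0"

```text
time_s: 11.53
position: [0.4354, 0.118, 0.1642]
tool_rot: [[0.35, 0.864, 0.361], [0.614, -0.503, 0.608], [0.707, 0.008, -0.707]]
ft_force: [1.2, -0.5, -0.4]
grip_width: 0.0854
gripper_force: 0.0
```

Run:
```python
from h import *
o=env.observe(); p,R=o["position"],o["tool_rot"]; print(p,o["ft_force"],o["q"].round(1),o["grip_width"],R[:,2])
for n in("scene","top"):
    im=env.get_image(n); W=cloud(im)
    for d in env.regions_of(n,"module"):
        P=W[d["pixels"]]; P=P[~np.isnan(P[:,0])]; print(n,d["score"],d["point"],np.median(P,0).round(3),np.percentile(P,2,axis=0).round(3),np.percentile(P,98,axis=0).round(3),im["frame"][d["pixels"]].mean().round())
        Q=P[P[:,2]>.108]
        if len(Q)>5: print("top",len(Q),Q.mean(0),cv2.minAreaRect((Q[:,:2]*1000).astype(np.float32)))
    if n=="top": save(im,"t3.png",(170,240,200,300),6)
```

```text
[0.43541344 0.11804582 0.16423397] [ 1.15192686 -0.50399813 -0.37361192] [-26.4  13.4 117.1  54.5  60.  -29.6] 0.08541073584900834 [ 0.3606257   0.6083808  -0.70698084]
scene 0.69 [258.7, 331.0] [0.389 0.102 0.026] [0.343 0.046 0.001] [0.435 0.154 0.032] 141.0
scene 0.68 [250.5, 281.4] [0.465 0.221 0.089] [ 0.453  0.162 -0.001] [0.575 0.237 0.117] 51.0
top 149 [0.48238201 0.21430274 0.11379222] ((482.64312744140625, 214.02960205078125), (28.226821899414062, 60.833152770996094), 55.162105560302734)
top 0.82 [236.1, 281.0] [0.415 0.118 0.027] [0.345 0.061 0.016] [0.447 0.152 0.037] 163.0
top 0.61 [207.1, 245.3] [0.484 0.205 0.111] [0.458 0.188 0.012] [0.509 0.229 0.119] 43.0
top 223 [0.48642014 0.21059928 0.11456482] ((485.22161865234375, 210.47030639648438), (27.014192581176758, 57.766815185546875), 57.88747024536133)
```

View pics/t3.png

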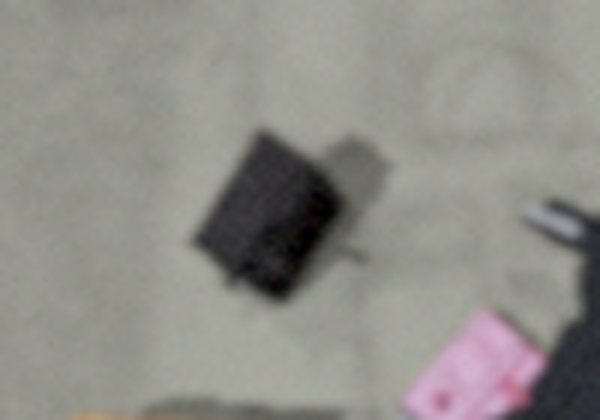

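The picture shows the module standing, its top face centred near (275,215) and the aerial at (235,280). I regrasp from above.

Run:
```python
from h import *
o=env.observe(); p,R=o["position"],o["tool_rot"]
Gt=np.array([.4865,.2118,.0]); D=az(59.5,0)
print(rows(p,R,[.44,.13,.22],D),rows(p,R,Gt+.18*up,D)); print(wrist(D,23.5,105))
```

```text
([4.91, 0.03, -3.56], [-0.2, -45.0, 0.5], 'n>=7') ([8.73, -0.02, 5.92], [-0.2, -45.0, 0.5], 'n>=7')
[ 0. 75. 54.]
```

Call:
jog_arm --pt "1.2 0 -1.5 0 -6.5 0" --pt "2.4 0 -2.8 0 -13 0" --pt "3.6 0 -3.5 0 -20 0" --pt "4.9 0 -3.6 0 -27 0.3" --pt "6 0 -1 -0.2 -34 0.4" --pt "7 0 2 -0.2 -40 0.5" --pt "8.7 0 5.9 -0.2 -45 0.5" --pt "8.7 0 5.9 -0.2 -45 0.5"

```text
time_s: 12.4
position: [0.4873, 0.2202, 0.1725]
tool_rot: [[0.497, 0.868, -0.011], [0.868, -0.497, -0.006], [-0.011, -0.007, -1.0]]
ft_force: [-2.6, -2.1, -2.1]
grip_width: 0.0854
gripper_force: 0.0
```

Call:
jog_arm --pt "0 0 0 0 0 0" --pt "0 0 0 0 0 0"

```text
time_s: 12.57
position: [0.4858, 0.2122, 0.1787]
tool_rot: [[0.504, 0.864, -0.002], [0.864, -0.504, -0.0], [-0.001, -0.002, -1.0]]
ft_force: [-0.1, 0.1, 0.2]
grip_width: 0.0854
gripper_force: 0.0
```

Run:
```python
from h import *
o=env.observe(); p,R=o["position"],o["tool_rot"]; print(p,R[:,2],o["q"].round(1))
Gt=np.array([.4865,.2118,.0]); D=az(59.5,0)
print(rows(p,R,Gt+.074*up,D))
```

```text
[0.48581913 0.21219172 0.1787056 ] [-2.37806494e-03 -1.73695936e-04 -9.99997157e-01] [10.8 22.5 82.5  0.  75.2 41.1]
([0.01, 0.1, 10.47], [-0.1, 0.1, 0.2], 'n>=3')
```

Call:
jog_arm --pt "0 0.1 2.5 0 0 0" --pt "0 0.1 5 0 0 0" --pt "0 0.1 7.5 0 0 0" --pt "0 0.1 9.5 0 0 0" --pt "0 0.1 10.4 0 0 0" --pt "0 0.1 10.4 0 0 0" --pt "0 0.1 10.4 0 0 0"

```text
time_s: 13.15
position: [0.488, 0.2095, 0.0777]
tool_rot: [[0.508, 0.861, 0.002], [0.861, -0.508, 0.0], [0.001, 0.002, -1.0]]
ft_force: [0.2, -0.0, 0.3]
grip_width: 0.0854
gripper_force: 0.0
```

Call:
jog_arm --pt "0 0 0 0 0 0" --pt "0 0 0 0 0 0" --pt "0 0 0 0 0 0" --pt "0 0 0 0 0 0" --pt "0 0 0 0 0 0" --pt "0 0 0 0 0 0" --pt "0 0 0 0 0 0" --hand 0 --newtons 60

```text
time_s: 13.73
position: [0.488, 0.2106, 0.0782]
tool_rot: [[0.507, 0.862, 0.003], [0.862, -0.507, 0.0], [0.002, 0.003, -1.0]]
ft_force: [-3.1, 0.7, 7.7]
grip_width: 0.057
gripper_force: 62.0
```

Call:
jog_arm --pt "0 0 -1 0 0 0" --pt "0 0 -4 0 0 0" --pt "0 0 -8 0 0 0" --pt "0 0 -12 0 0 0" --pt "0 0 -16 0 0 0" --pt "0 0 -19 0 0 0" --pt "0 0 -20 0 0 0" --pt "0 0 -20 0 0 0"

```text
time_s: 14.4
position: [0.488, 0.2105, 0.2804]
tool_rot: [[0.507, 0.862, 0.008], [0.862, -0.507, 0.001], [0.005, 0.007, -1.0]]
ft_force: [0.1, -0.6, -1.8]
grip_width: 0.0571
gripper_force: 64.7
```

Run:
```python
from h import *
o=env.observe(); p,R=o["position"],o["tool_rot"]; print(p,R[:,2],o["q"].round(1),o["grip_width"],o["gripper_force"])
D=az(-7.9,0)
print(rows(p,R,[C[0],C[1],p[2]],D), wrist(D,-20,100))
for n in("scene","top"):
    im=env.get_image(n); W=cloud(im)
    for d in env.regions_of(n,"module"):
        P=W[d["pixels"]]; print(n,d["score"],d["point"],np.nanmedian(P,0).round(3),np.nanpercentile(P,2,axis=0).round(3),np.nanpercentile(P,98,axis=0).round(3))
```

```text
[0.48798653 0.21046971 0.28044564] [ 8.06831822e-03  7.90879611e-04 -9.99967138e-01] [10.6 17.9 72.1 -0.  89.5 41. ] 0.057058424757077224 64.69621706753969
([-21.05, 15.41, 0.0], [0.2, -0.5, 67.4], 'n>=10') [-6.36110936e-15  8.00000000e+01  7.79000000e+01]
scene 0.83 [257.4, 330.9] [0.389 0.103 0.026] [0.342 0.046 0.001] [0.438 0.154 0.032]
scene 0.58 [211.2, 276.3] [0.462 0.226 0.251] [0.45  0.084 0.024] [0.729 0.238 0.308]
top 0.94 [243.0, 286.2] [0.397 0.097 0.028] [0.35  0.046 0.004] [0.445 0.15  0.033]
```

Call:
jog_arm --pt "-1.5 1 0 0 0 6" --pt "-4 3 0 0 0 13" --pt "-7 5 0 0 0 20" --pt "-10 7.4 0 0.2 -0.5 27" --pt "-13 9.5 0 0.2 -0.5 34" --pt "-16 11.7 0 0.2 -0.5 41" --pt "-18.5 13.5 0 0.2 -0.5 48" --pt "-21 15.4 0 0.2 -0.5 55"

```text
time_s: 15.27
position: [0.5131, -0.0505, 0.2755]
tool_rot: [[0.997, 0.072, -0.01], [0.072, -0.997, -0.001], [-0.01, 0.0, -1.0]]
ft_force: [0.8, -0.9, -1.5]
grip_width: 0.0573
gripper_force: 64.7
```

Call:
jog_arm --pt "0 0 0 0 0 6" --pt "0 0 0 0 0 12" --pt "0 0 0 0 0 12" --pt "0 0 0 0 0 12"

```text
time_s: 15.6
position: [0.5133, -0.0487, 0.2758]
tool_rot: [[0.992, -0.127, -0.01], [-0.127, -0.992, -0.001], [-0.009, 0.003, -1.0]]
ft_force: [0.8, 0.0, -1.7]
grip_width: 0.0572
gripper_force: 64.7
```

```bash
cat > look.py <<'E'
from h import *
o=env.observe(); p,R=o["position"],o["tool_rot"]; print(p,R[:,2].round(4),o["q"].round(1),o["grip_width"])
D=az(-7.9,0)
print(rows(p,R,[C[0],C[1],p[2]],D))
A=np.c_[cx,cy,up]
for n in("scene","top"):
    im=env.get_image(n); W=cloud(im); L=(W-p)@A
    f=im["frame"].mean(2)
    m=(abs(L[...,0])<.06)&(abs(L[...,1])<.06)&(L[...,2]<.0)&(L[...,2]>-.085)&(f<90)
    P=L[m]; print(n,m.sum(),np.percentile(P,[2,10,50,90,98],axis=0).round(4).tolist() if m.sum()>9 else "")
    if n=="scene":
        r,c=np.where(m); 
        save(im,"s4.png",(100,250,250,450),4)
        # faces: fit normals by splitting low part below fingers
        Q=P[P[:,2]<-.02]; 
        for k in(0,1):
            hst=np.histogram(Q[:,k],bins=np.arange(-.04,.041,.004)); print(k,hst[0].tolist())
E
python3 look.py
```

```text
[ 0.5133445  -0.04870527  0.27578324] [-0.0097 -0.0014 -1.    ] [-18.5  16.9  74.4  -0.2  89.2  78.8] 0.05720076735875417
([0.08, 0.03, -0.0], [0.2, 0.5, 0.6], 'n>=1')
scene 396 [[-0.0173, -0.0234, -0.0734], [-0.016, -0.0165, -0.0677], [-0.0136, 0.0129, -0.0368], [0.0017, 0.0303, -0.0072], [0.0097, 0.0311, -0.0014]]
0 [0, 0, 0, 0, 0, 18, 184, 26, 12, 11, 13, 12, 10, 0, 0, 0, 0, 0, 0, 0]
1 [0, 0, 1, 5, 14, 18, 11, 19, 14, 14, 14, 17, 12, 16, 17, 14, 20, 76, 4, 0]
top 119 [[-0.0134, -0.0252, -0.0685], [-0.013, -0.0214, -0.0574], [-0.0122, -0.0041, -0.0295], [-0.0113, 0.0223, -0.0074], [-0.0108, 0.0293, -0.0013]]
```

View pics/s4.png

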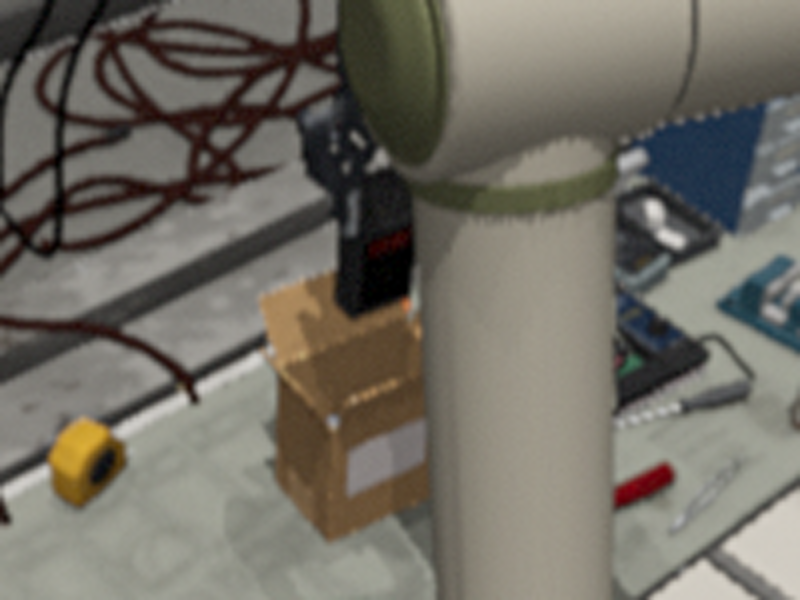

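The picture shows the module upright over the carton mouth at (375,250), clear of the flaps. The measured offsets are within 2 mm, so I lower it in stages.

Call:
jog_arm --pt "0 0.1 1 0.2 0.5 0.6" --pt "0 0.1 3 0.2 0.5 0.6" --pt "0 0.1 6 0.2 0.5 0.6" --pt "0 0.1 9 0.2 0.5 0.6" --pt "0 0.1 11.5 0.2 0.5 0.6" --pt "0 0.1 13 0.2 0.5 0.6" --pt "0 0.1 13.6 0.2 0.5 0.6" --pt "0 0.1 13.6 0.2 0.5 0.6"

```text
time_s: 16.37
position: [0.512, -0.0496, 0.1397]
tool_rot: [[0.99, -0.139, -0.001], [-0.139, -0.99, 0.001], [-0.001, -0.001, -1.0]]
ft_force: [-0.2, 0.6, -1.3]
grip_width: 0.0569
gripper_force: 64.7
```

Call:
jog_arm --pt "0 0 0.3 0 0 0" --pt "0 0 0.6 0 0 0" --pt "0 0 0.9 0 0 0" --pt "0 0 1.2 0 0 0" --pt "0 0 1.5 0 0 0" --pt "0 0 1.5 0 0 0"

```text
time_s: 16.87
position: [0.5123, -0.05, 0.1253]
tool_rot: [[0.99, -0.14, 0.001], [-0.14, -0.99, 0.0], [0.001, -0.001, -1.0]]
ft_force: [-0.2, -0.5, -1.4]
grip_width: 0.057
gripper_force: 64.7
```

Run:
```python
from h import *
o=env.observe(); p,R=o["position"],o["tool_rot"]; print(p,R[:,2].round(4),R[:,1].round(3),o["ft_force"],o["grip_width"])
print(rows(p,R,C-.001*cx-.0005*cy+.0822*up,az(-7.9,0)))
```

```text
[ 0.51227628 -0.0500034   0.12534608] [ 8.e-04  4.e-04 -1.e+00] [-0.14  -0.99  -0.001] [-0.16128609 -0.54773025 -1.37481972] 0.056972630746140764
([0.06, -0.06, 4.31], [-0.0, -0.0, -0.2], 'n>=2')
```

Call:
jog_arm --pt "0 0 0.7 0 0 0" --pt "0 0 1.4 0 0 0" --pt "0 0 2.1 0 0 0" --pt "0 0 2.8 0 0 0" --pt "0 0 3.4 0 0 0" --pt "0 0 3.8 0 0 0" --pt "0 0 4.0 0 0 0" --pt "0 0 4.0 0 0 0"

```text
time_s: 17.53
position: [0.5124, -0.05, 0.0853]
tool_rot: [[0.99, -0.141, 0.001], [-0.141, -0.99, 0.0], [0.001, -0.001, -1.0]]
ft_force: [-0.1, 0.7, -1.2]
grip_width: 0.0569
gripper_force: 64.7
```

Call:
jog_arm --pt "0 0 0.1 0 0 0" --pt "0 0 0.2 0 0 0" --pt "0 0 0.2 0 0 0"

```text
time_s: 17.78
position: [0.5126, -0.0501, 0.0838]
tool_rot: [[0.99, -0.141, 0.002], [-0.141, -0.99, 0.0], [0.002, -0.0, -1.0]]
ft_force: [0.1, 0.2, -1.0]
grip_width: 0.0567
gripper_force: 64.7
```

Call:
jog_arm --pt "0 0 0.1 0 0 0" --pt "0 0 0.1 0 0 0"

```text
time_s: 17.95
position: [0.5125, -0.0501, 0.0828]
tool_rot: [[0.99, -0.141, 0.002], [-0.141, -0.99, 0.0], [0.001, -0.0, -1.0]]
ft_force: [-0.0, 0.1, -2.0]
grip_width: 0.0571
gripper_force: 64.7
```

Call:
jog_arm --pt "0 0 0.1 0 0 0" --pt "0 0 0.1 0 0 0"

```text
time_s: 18.12
position: [0.5128, -0.0501, 0.0823]
tool_rot: [[0.99, -0.14, 0.002], [-0.14, -0.99, -0.0], [0.002, -0.0, -1.0]]
ft_force: [-1.8, 0.8, 3.5]
grip_width: 0.0571
gripper_force: 64.9
```

Call:
jog_arm --pt "0 0 0.05 0 0 0" --pt "0 0 0.05 0 0 0"

```text
time_s: 18.28
position: [0.5129, -0.0501, 0.0823]
tool_rot: [[0.99, -0.14, 0.003], [-0.14, -0.99, -0.0], [0.003, -0.0, -1.0]]
ft_force: [-2.0, 1.9, 7.7]
grip_width: 0.0572
gripper_force: 65.1
```

The foot is on the carton floor, as the predicted height and contact force show. I release and withdraw.

Call:
jog_arm --pt "0 0 0 0 0 0" --pt "0 0 0 0 0 0" --pt "0 0 0 0 0 0" --pt "0 0 0 0 0 0" --pt "0 0 0 0 0 0" --hand 0.85

```text
time_s: 18.7
position: [0.5125, -0.0501, 0.0812]
tool_rot: [[0.99, -0.141, 0.001], [-0.141, -0.99, 0.0], [0.001, -0.0, -1.0]]
ft_force: [0.1, 0.1, -0.1]
grip_width: 0.0729
gripper_force: 0.0
```

Call:
jog_arm --pt "0 0 -1 0 0 0" --pt "0 0 -3 0 0 0" --pt "0 0 -6 0 0 0" --pt "0 0 -10 0 0 0" --pt "0 0 -14 0 0 0" --pt "0 0 -18 0 0 0" --pt "0 0 -18 0 0 0"

```text
time_s: 19.28
position: [0.5144, -0.0507, 0.2688]
tool_rot: [[0.99, -0.14, 0.014], [-0.14, -0.99, -0.004], [0.015, 0.002, -1.0]]
ft_force: [1.1, -0.6, -0.0]
grip_width: 0.0728
gripper_force: 0.0
```

Call:
jog_arm --pt "-3 -4 0 0 0 0" --pt "-3 -8 0 0 0 0" --pt "-3 -12 0 0 0 0" --pt "-3 -15 0 0 0 0" --pt "-3 -15 0 0 0 0" --hand 0

```text
time_s: 19.7
position: [0.5034, 0.1074, 0.261]
tool_rot: [[0.991, -0.135, 0.002], [-0.135, -0.991, 0.002], [0.001, -0.002, -1.0]]
ft_force: [-0.7, 0.1, 0.2]
grip_width: 0.0121
gripper_force: 0.0
```

```bash
cat > car.py <<'E'
from h import *
o=env.observe(); p,R=o["position"],o["tool_rot"]; print(p.round(4),R[:,2].round(4),o["q"].round(1),o["ft_force"].round(1),o["grip_width"])
A=np.c_[cx,cy,up]
def car(n,png=None):
    im=env.get_image(n); W=cloud(im); L=(W-C)@A
    if png: save(im,png,(145,230,300,400),6)
    return im,L
E
python3 - <<'E'
from car import *
im,L=car("top","t5.png")
f=im["frame"].mean(2)
m=(abs(L[...,0])<.03)&(abs(L[...,1])<.05)&(L[...,2]>.06)&(f<80); P=L[m]
print(m.sum(),np.percentile(P,[2,50,98],axis=0).round(3).tolist()); Q=P[P[:,2]>.11]; print(len(Q),cv2.minAreaRect((Q[:,:2]*1000).astype(np.float32)) if len(Q)>4 else 0)
E
```

```text
[0.5034 0.1074 0.261 ] [ 0.0016  0.0017 -1.    ] [-1.2 17.  76.6  0.1 86.2 96.6] [-0.7  0.1  0.2] 0.012075219827315787
341 [[-0.017, -0.025, 0.066], [-0.005, 0.003, 0.117], [0.013, 0.03, 0.123]]
244 ((-4.718555450439453, 3.3223705291748047), (59.07853698730469, 36.33613586425781), 87.25436401367188)
```

View pics/t5.png

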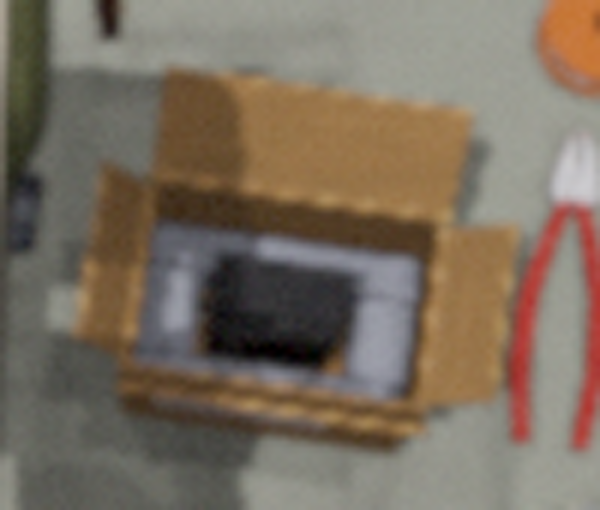

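The top view shows the module standing centred in the foam pocket at (280,305), top at about 0.118–0.12, with all four flaps still open. Now the flaps: left end flap first.

Call:
jog_arm --pt "3.2 1 2 0 0 0" --pt "3.2 2 5 0 0 0" --pt "3.2 3 8 0 0 0" --pt "3.2 4 10.5 0 0 0" --pt "3.2 4.3 11.6 0 0 0" --pt "3.2 4.3 11.6 0 0 0" --pt "3.2 4.3 11.6 0 0 0" --hand 0

```text
time_s: 20.33
position: [0.5295, 0.0547, 0.1453]
tool_rot: [[0.99, -0.142, 0.001], [-0.142, -0.99, 0.0], [0.001, -0.0, -1.0]]
ft_force: [-0.1, -0.5, 1.2]
grip_width: -0.0002
gripper_force: 0.0
```

```bash
cat > pos.py <<'E'
from car import *
print("carton frame cm",((p-C)@A*100).round(2),"rotfix",rows(p,R,p,az(-7.9,0))[1])
E
python3 pos.py
```

```text
[0.5295 0.0547 0.1453] [ 7.e-04  2.e-04 -1.e+00] [-6.9 24.6 85.2  0.  70.2 91.3] [-0.1 -0.5  1.2] -0.00018937579630610944
carton frame cm [ 0.1  10.49 14.53] rotfix [-0.0, -0.0, -0.3]
```

Call:
jog_arm --pt "0 1.5 0 0 0 0" --pt "0 2.9 0 0 0 0" --pt "0 3.7 0 0 0 0" --pt "0 4.4 0 0 0 0" --pt "0 5.0 0.2 0 0 0" --pt "0 5.5 0.5 0 0 0" --pt "0 5.9 1.0 0 0 0" --pt "0 6.0 1.3 0 0 0"

```text
time_s: 21.0
position: [0.5212, -0.0044, 0.1318]
tool_rot: [[0.99, -0.141, 0.002], [-0.141, -0.99, -0.0], [0.002, -0.0, -1.0]]
ft_force: [0.9, -0.6, 1.2]
grip_width: 0.0
gripper_force: 0.9
```

Call:
jog_arm --pt "0 0 0.2 0 0 0" --pt "0 0 0.3 0 0 0" --pt "0 0 0.35 0 0 0"

```text
time_s: 21.25
position: [0.521, -0.004, 0.129]
tool_rot: [[0.99, -0.14, 0.001], [-0.14, -0.99, -0.001], [0.001, 0.001, -1.0]]
ft_force: [-1.8, -2.6, 7.3]
grip_width: -0.0001
gripper_force: 4.0
```

```bash
python3 pos.py
```

```text
[ 0.521 -0.004  0.129] [ 1.3e-03 -8.0e-04 -1.0e+00] [-13.5  24.7  88.2  -0.   67.   84.6] [-1.8 -2.6  7.3] -5.161777219493377e-05
carton frame cm [ 0.07  4.56 12.9 ] rotfix [0.0, -0.1, -0.2]
```

Call:
jog_arm --pt "0 0 0.1 0 0 0" --pt "0 0 0.15 0 0 0"

```text
time_s: 21.42
position: [0.5211, -0.0041, 0.1288]
tool_rot: [[0.99, -0.14, 0.002], [-0.14, -0.99, -0.001], [0.003, 0.001, -1.0]]
ft_force: [-6.8, -2.1, 21.8]
grip_width: 0.0001
gripper_force: 10.1
```

Call:
jog_arm --pt "0 0 -3.5 0 0 0" --pt "0 2 -7 0 0 0" --pt "0 6 -7 0 0 0" --pt "0 10 -7 0 0 0" --pt "0 14 -7 0 0 0" --pt "0 16.5 -6.5 0 0 0" --pt "0 16.5 -3.5 0 0 0" --pt "0 16.5 -1.7 0 0 0"

```text
time_s: 22.08
position: [0.4971, -0.1683, 0.1425]
tool_rot: [[0.99, -0.143, 0.0], [-0.143, -0.99, 0.001], [0.0, -0.001, -1.0]]
ft_force: [-0.5, 1.1, -0.9]
grip_width: 0.0001
gripper_force: 0.0
```

Call:
jog_arm --pt "0 0 0 0 0 0"

```text
time_s: 22.17
position: [0.4961, -0.1665, 0.1408]
tool_rot: [[0.99, -0.141, -0.005], [-0.141, -0.99, 0.004], [-0.005, -0.003, -1.0]]
ft_force: [-0.2, 0.2, -0.1]
grip_width: -0.0001
gripper_force: 0.0
```

```bash
cat > flaps.py <<'E'
from pos import *
im,L=car("top")
for n,m in(("l",(abs(L[...,0])<.03)&(L[...,1]>.03)&(L[...,1]<.10)),("r",(abs(L[...,0])<.03)&(L[...,1]<-.03)&(L[...,1]>-.10)),("short",(abs(L[...,1])<.05)&(L[...,0]<-.005)&(L[...,0]>-.065)),("long",(abs(L[...,1])<.05)&(L[...,0]>-.015)&(L[...,0]<.085))):
    P=L[m&(L[...,2]>.115)&(L[...,2]<.19)]; k=1 if n in"lr" else 0
    print(n,len(P),[(round(b,3),round(float(np.median(P[abs(P[:,k]-b)<.005,2])),3)) for b in np.arange(-.1,.1,.01) if (abs(P[:,k]-b)<.005).sum()>5])
E
python3 flaps.py
```

```text
[ 0.4961 -0.1665  0.1408] [-0.0049  0.0041 -1.    ] [-31.6  24.3  86.7   0.1  69.4  66.6] [-0.2  0.2 -0.1] -6.537212860230284e-05
carton frame cm [ -0.17 -11.88  14.08] rotfix [-0.2, 0.3, -0.2]
l 328 [(np.float64(0.03), 0.13), (np.float64(0.04), 0.129), (np.float64(0.05), 0.13), (np.float64(0.06), 0.129)]
r 11 [(np.float64(-0.06), 0.128)]
short 365 [(np.float64(-0.06), 0.167), (np.float64(-0.05), 0.161), (np.float64(-0.04), 0.132), (np.float64(-0.03), 0.13), (np.float64(-0.02), 0.13), (np.float64(-0.01), 0.126)]
long 1280 [(np.float64(-0.01), 0.126), (np.float64(-0.0), 0.121), (np.float64(0.01), 0.121), (np.float64(0.02), 0.13), (np.float64(0.03), 0.13), (np.float64(0.04), 0.136), (np.float64(0.05), 0.15), (np.float64(0.06), 0.164), (np.float64(0.07), 0.176)]
```

Call:
jog_arm --pt "0.2 -1.5 -0.4 0 0 0" --pt "0.2 -3 -0.4 0 0 0" --pt "0.2 -4.3 -0.4 0 0 0" --pt "0.2 -5.2 -0.4 0 0 0" --pt "0.2 -5.8 -0.4 0 0 0" --pt "0.2 -6.4 -0.2 0 0 0" --pt "0.2 -6.9 0.1 0 0 0" --pt "0.2 -7.3 0.6 0 0 0"

```text
time_s: 22.88
position: [0.5113, -0.0945, 0.1407]
tool_rot: [[0.99, -0.139, 0.006], [-0.139, -0.99, -0.002], [0.006, 0.001, -1.0]]
ft_force: [1.1, 0.4, 2.4]
grip_width: 0.0004
gripper_force: 0.9
```

Call:
jog_arm --pt "0 0 0.1 0 0 0" --pt "0 0 0.1 0 0 0"

```text
time_s: 23.05
position: [0.5102, -0.0949, 0.1373]
tool_rot: [[0.99, -0.14, 0.001], [-0.14, -0.99, 0.0], [0.001, -0.0, -1.0]]
ft_force: [-0.5, 0.5, 1.0]
grip_width: 0.0002
gripper_force: 0.4
```

```bash
python3 pos.py
```

```text
[ 0.5102 -0.0949  0.1373] [ 1.2e-03  2.0e-04 -1.0e+00] [-23.6  23.9  87.9   0.   68.1  74.4] [-0.5  0.5  1. ] 0.0002491993936819786
carton frame cm [ 0.24 -4.59 13.73] rotfix [-0.0, -0.1, -0.1]
```

Call:
jog_arm --pt "0 0 0.3 0 0 0" --pt "0 0 0.6 0 0 0" --pt "0 0 0.8 0 0 0" --pt "0 0 0.85 0 0 0" --pt "0 0 0.9 0 0 0"

```text
time_s: 23.47
position: [0.5102, -0.0953, 0.1289]
tool_rot: [[0.99, -0.141, 0.002], [-0.141, -0.99, 0.0], [0.002, -0.0, -1.0]]
ft_force: [-3.2, 2.7, 15.0]
grip_width: -0.0002
gripper_force: 7.4
```

Call:
jog_arm --pt "0 0 -3.5 0 0 0" --pt "-1 -1 -7.4 0 0 0" --pt "-4 -3 -8 0 0 0" --pt "-8 -4.6 -8 0 0 0" --pt "-9 -4.6 -8 0 0 0" --pt "-9 -4.6 -5 0 0 0" --pt "-9 -4.6 -2.2 0 0 0" --pt "-9 -4.6 -2.2 0 0 0"

```text
time_s: 24.13
position: [0.425, -0.0363, 0.1465]
tool_rot: [[0.99, -0.141, -0.006], [-0.141, -0.99, 0.003], [-0.007, -0.002, -1.0]]
ft_force: [-1.7, 0.5, 0.0]
grip_width: 0.0001
gripper_force: 0.0
```

Call:
jog_arm --pt "0 0 0 0 0 0"

```text
time_s: 24.22
position: [0.427, -0.0371, 0.1498]
tool_rot: [[0.99, -0.141, -0.001], [-0.141, -0.99, 0.001], [-0.002, -0.001, -1.0]]
ft_force: [0.1, -0.2, 0.7]
grip_width: 0.0001
gripper_force: 0.0
```

```bash
python3 flaps.py
```

```text
[ 0.427  -0.0371  0.1498] [-0.0014  0.0011 -1.    ] [-20.9  14.9 100.1   0.   65.1  77.2] [ 0.1 -0.2  0.7] 5.786088345688684e-05
carton frame cm [-8.79 -0.   14.98] rotfix [-0.1, 0.1, -0.2]
l 9 [(np.float64(0.06), 0.13)]
r 106 [(np.float64(-0.06), 0.129), (np.float64(-0.05), 0.128), (np.float64(-0.04), 0.129), (np.float64(-0.03), 0.129)]
short 0 []
long 981 [(np.float64(0.01), 0.13), (np.float64(0.02), 0.129), (np.float64(0.03), 0.13), (np.float64(0.04), 0.135), (np.float64(0.05), 0.15), (np.float64(0.06), 0.164), (np.float64(0.07), 0.177)]
```

Call:
jog_arm --pt "1.5 0 0 0 0 0" --pt "2.8 0 0 0 0 0" --pt "3.8 0 0 0 0 0" --pt "4.7 0 0 0 0 0" --pt "5.4 0 0 0 0 0" --pt "6 0 0.3 0 0 0" --pt "6.4 0 0.6 0 0 0" --pt "6.7 0 1.0 0 0 0"

```text
time_s: 24.93
position: [0.4942, -0.0465, 0.1402]
tool_rot: [[0.99, -0.141, 0.002], [-0.141, -0.99, -0.0], [0.002, -0.0, -1.0]]
ft_force: [-1.8, 0.1, 1.2]
grip_width: -0.0001
gripper_force: 0.6
```

Call:
jog_arm --pt "0 0 0.2 0 0 0" --pt "0 0 0.4 0 0 0" --pt "0 0 0.5 0 0 0"

```text
time_s: 25.18
position: [0.4938, -0.0464, 0.1351]
tool_rot: [[0.99, -0.141, 0.002], [-0.141, -0.99, 0.0], [0.002, -0.0, -1.0]]
ft_force: [0.8, 0.6, 2.0]
grip_width: 0.0002
gripper_force: 0.6
```

```bash
python3 pos.py
```

```text
[ 0.4938 -0.0464  0.1351] [ 1.9e-03  1.0e-04 -1.0e+00] [-19.1  22.   91.7   0.   66.2  79. ] [0.8 0.6 2. ] 0.00018343054590490876
carton frame cm [-2.040e+00 -1.000e-02  1.351e+01] rotfix [-0.0, -0.1, -0.2]
```

Press to about 0.133, then lift and go round to the far side of the long flap.

Call:
jog_arm --pt "0 0 0.15 0 0 0" --pt "0 0 0.25 0 0 0" --pt "0 0 0.3 0 0 0"

```text
time_s: 25.43
position: [0.4939, -0.0465, 0.1329]
tool_rot: [[0.99, -0.141, 0.002], [-0.141, -0.99, -0.0], [0.002, -0.0, -1.0]]
ft_force: [-1.8, 1.5, 11.7]
grip_width: 0.0001
gripper_force: 5.7
```

Call:
jog_arm --pt "0 0 -3.5 0 0 0" --pt "0 0 -7.5 0 0 0" --pt "3 0 -8.5 0 0 0" --pt "7 0 -8.5 0 0 0" --pt "11 0 -8.5 0 0 0" --pt "12.2 0 -8 0 0 0" --pt "12.2 0 -5 0 0 0" --pt "12.2 0 -3.2 0 0 0"

```text
time_s: 26.1
position: [0.6145, -0.0635, 0.1618]
tool_rot: [[0.99, -0.14, -0.001], [-0.14, -0.99, 0.001], [-0.001, -0.001, -1.0]]
ft_force: [-0.6, -0.7, -0.5]
grip_width: -0.0003
gripper_force: 0.0
```

Call:
jog_arm --pt "0 0 0 0 0 0" --pt "0 0 0 0 0 0"

```text
time_s: 26.27
position: [0.6141, -0.0635, 0.164]
tool_rot: [[0.99, -0.141, -0.001], [-0.141, -0.99, 0.001], [-0.001, -0.001, -1.0]]
ft_force: [0.6, -0.1, 1.3]
grip_width: -0.0001
gripper_force: 0.0
```

```bash
python3 flaps.py
```

```text
[ 0.6141 -0.0635  0.164 ] [-5.e-04  8.e-04 -1.e+00] [-16.9  31.5  69.2   0.   79.3  81.2] [ 0.6 -0.1  1.3] -0.00013543881827804343
carton frame cm [10.11 -0.05 16.4 ] rotfix [-0.0, 0.0, -0.2]
l 0 []
r 76 [(np.float64(-0.06), 0.131), (np.float64(-0.05), 0.134)]
short 0 []
long 0 []
```

Call:
jog_arm --pt "-1.5 0 0 0 0 0" --pt "-3 0 0 0 0 0" --pt "-4.2 0 0 0 0 0" --pt "-5.3 0 0 0 0 0" --pt "-6.3 0 0 0 0 0" --pt "-7.1 0 0.1 0 0 0" --pt "-7.8 0 0.3 0 0 0" --pt "-8.6 0 1.0 0 0 0"

```text
time_s: 26.98
position: [0.5299, -0.0517, 0.1559]
tool_rot: [[0.99, -0.141, 0.005], [-0.141, -0.99, -0.001], [0.006, 0.0, -1.0]]
ft_force: [0.7, -0.1, -0.6]
grip_width: -0.0003
gripper_force: 0.6
```

Call:
jog_arm --pt "-0.4 0 0.4 0 0 0" --pt "-0.6 0 0.8 0 0 0" --pt "-0.8 0 1.2 0 0 0" --pt "-0.8 0 1.4 0 0 0" --pt "-0.8 0 1.4 0 0 0"

```text
time_s: 27.4
position: [0.5214, -0.0503, 0.1398]
tool_rot: [[0.99, -0.141, 0.0], [-0.141, -0.99, 0.001], [0.0, -0.001, -1.0]]
ft_force: [-0.2, 0.4, -0.2]
grip_width: -0.0001
gripper_force: 0.0
```

```bash
python3 pos.py
```

```text
[ 0.5214 -0.0503  0.1398] [ 3.e-04  5.e-04 -1.e+00] [-18.5  24.2  86.9   0.   68.8  79.6] [-0.2  0.4 -0.2] -0.0001451160363861372
carton frame cm [ 0.74 -0.02 13.98] rotfix [-0.0, -0.0, -0.2]
```

Call:
jog_arm --pt "0 0 0.15 0 0 0" --pt "0 0 0.25 0 0 0" --pt "0 0 0.32 0 0 0" --pt "0 0 0.35 0 0 0"

```text
time_s: 27.73
position: [0.5216, -0.0504, 0.137]
tool_rot: [[0.99, -0.14, 0.001], [-0.14, -0.99, 0.0], [0.001, -0.0, -1.0]]
ft_force: [-2.0, -0.6, 5.2]
grip_width: 0.0001
gripper_force: 2.6
```

Call:
jog_arm --pt "0 0 -3 0 0 0" --pt "0 0 -7 0 0 0" --pt "-2 -4 -10 0 0 0" --pt "-2 -8 -10 0 0 0" --pt "-2 -12 -10 0 0 0" --pt "-2 -16 -10 0 0 0" --pt "-2 -18 -10 0 0 0" --pt "-2 -18 -10 0 0 0"

```text
time_s: 28.4
position: [0.5268, 0.1349, 0.2367]
tool_rot: [[0.991, -0.136, 0.002], [-0.136, -0.991, 0.001], [0.002, -0.002, -1.0]]
ft_force: [0.4, 0.3, -0.5]
grip_width: -0.0001
gripper_force: 0.0
```

```bash
python3 flaps.py
python3 - <<'E'
from h import *
A=np.c_[cx,cy,up]; im=env.get_image("scene"); L=(cloud(im)-C)@A
for n,m in(("short",(L[...,0]<-.02)&(L[...,0]>-.05)),("long",(L[...,0]>-.015)&(L[...,0]<.06))):
    P=L[m&(abs(L[...,1])<.06)&(L[...,2]>.11)&(L[...,2]<.2)]; print(n,len(P),np.percentile(P[:,2],[5,50,95]).round(3) if len(P) else 0)
E
```

```text
[0.5268 0.1349 0.2367] [ 0.0019  0.0014 -1.    ] [ 1.8 20.9 74.8  0.1 84.1 99.6] [ 0.4  0.3 -0.5] -7.187964539079087e-05
carton frame cm [-1.27 18.4  23.67] rotfix [-0.1, -0.1, 0.1]
l 330 [(np.float64(0.03), 0.136), (np.float64(0.04), 0.137), (np.float64(0.05), 0.137), (np.float64(0.06), 0.137)]
r 320 [(np.float64(-0.06), 0.136), (np.float64(-0.05), 0.137), (np.float64(-0.04), 0.137), (np.float64(-0.03), 0.137)]
short 686 [(np.float64(-0.04), 0.132), (np.float64(-0.03), 0.134), (np.float64(-0.02), 0.134), (np.float64(-0.01), 0.137)]
long 917 [(np.float64(-0.01), 0.137), (np.float64(-0.0), 0.137), (np.float64(0.01), 0.138), (np.float64(0.02), 0.138), (np.float64(0.03), 0.138), (np.float64(0.04), 0.137)]
short 187 [0.113 0.131 0.136]
long 269 [0.133 0.137 0.139]
```

The long flap lies flat at 0.137 and the short one at 0.133, both where they should be. I hand in.

```bash
python3 -c "
from rig import env
print(env.close_job())"
```

```text
the job is handed in; nothing more can be done
None
```

The black module is packed in the larger carton, aerial end up on the pocket floor, and all four flaps measured flat, folded in the order asked; I handed the job in at about 28 s without seeing a verdict.

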